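Stow the microscope parts in their fitted nests

ROBOT

A 7-joint arm with a two-finger parallel gripper is mounted at the origin on the work surface. World frame = base frame: x ahead of the robot, y to its left, z up, the work surface at z = 0. Lengths are in m, angles in rad, forces in N, time in s.
With the tool pointing down it reaches from about 0.35 to 0.9 m from the base axis. Payload 8.1 kg.
Tool frame: the origin (TCP) lies midway between the tips of the shut fingers; the grasp point (between the pads) lies 19 mm behind it; y points along the fingers, z is the direction in which the jaws open and shut, and the axes are right-handed (so a half turn about y gives the same grasp; the last joint's range is limited). The gripper opens to 92 mm and grips with 3 to 60 N. Pads are 19 mm wide; open, the fingers measure 130 mm over their backs; the gripper's body (75 mm by 190 mm) begins 47 mm behind the grasp point.
Start: joints at [-1.264, 0.434, 0.025, 1.573, -0.012, 1.134, -0.075], TCP at [0.249, 0.573, 0.204] pointing down, gripper open.
Joint ranges: [-2.62, 2.62], [-0.44, 2.09], [-1.27, 1.32], [0.08, 2.57], [-1.32, 4.46], [0.12, 2], [-2.74, 2.74]. Speed limits (rad/s): [2.22, 2.22, 3.01, 3.01, 3.14, 3.14, 3.14].

INTERFACE

Orientations are given as a 3x3 rotation matrix whose columns are the frame's x, y, z axes.
In Python, from plant import get_state, vision, ctrl gives the robot as it stands.
- The arm moves only by the tool apply_moves, never from a script. Its argument "rows" is a list of rows, each a list of 7 numbers: the shift along the tool's x, y, z in cm, then the turn, a rotation vector about the tool's x, y, z in degrees, then the opening in per cent of the stroke, from 0 (shut) to 100 (fully open). In form: [[dx, dy, dz, rx, ry, rz, grip], ...]. A call has 1 to 20 rows; each row shifts and turns the pose as measured when the row begins, along the tool's axes as they then stand; what a row does not reach is not made up. A row lasts 1/12 s, in which the tool goes at most 41.7 mm and 7.16 degrees, less where a joint would pass 70% of its speed; a pose out of reach is approached as far as the arm can. A call with a gripper value outside its range is refused whole. The fingers move at their own pace and stop on an object; "grip_force" is the grip in N (left out, the last holds). Time passes only in rows, so rows that do not move let the fingers close. It gives the time, the measured TCP pose, the force and the opening at its end, in the units of the state.
- get_state(): the state, without advancing time (a new reading comes with each control period).
- vision.snapshot(name): name is "side" or "top"; returns a dict with "frame" (480x640x3 uint8, blue, green, red), "vfov" (degrees; the focal length in pixels is half the picture's height over the tangent of half this angle, whatever the lens; pixels are square), "cx", "cy" (the principal point, pixels), "R" (3x3) and "t" (3): a world point X has camera coordinates R X + t. Camera axes: x right, y down, z forward; pixel columns grow to the right and rows downward; lengths in m; the calibration is good to about 2 mm. A picture is of the moment at which its call begins. There is no depth.
- ctrl.sign_off(): hands the job in, once; it reports no verdict.
The state is a dict: "time": time; "joint_pos": joint angles; "dq": joint speeds; "joint_torque": joint torques, N m; "position": TCP position; "eef_rot": TCP orientation; "force": force on the tool from outside, world axes, zero at the start; "torque": the same for the moment, N m; "grip_width": opening from 0.0 (shut) to 1.0 (fully open).
Only numpy, scipy, OpenCV 4.12 (cv2) and the standard library are available. Lean on these libraries where they do the work, as an engineer would, in place of code of your own. Each camera call takes 0.05 s, during which the arm holds its last target.

TASK

The parts of a microscope lamp unit have been cleaned and stand on the blue mat: put each, upright as it stands now, into the white nest that fits it - the objective in the small round pocket, the focus knob in the large round pocket, the electrode block in the rectangular pocket, and the copper sleeve down over the post. Each must stand flat on the bottom of its nest, not on the rim; set them down, do not drop or throw them, and leave the bottle and the screwdriver where they are. Any order will do.

Things in the scene. Friction and masses are not known exactly. Their poses are not given: they have to be found in the camera images.
- objective_mid (a point): Microscope objective, loose, like the other three parts standing at the start on a blue cloth-faced mat 2 mm thick on the table: stepped bare-metal barrel standing upright, narrow nose with a lens on top and a black knurled band at the foot. 34 mm diameter from the bottom to 46 mm up, then tapering to 17 mm at the top; 64 mm tall, 150 g or so. The point is on its axis, half-way up (32 mm above its underside); z is its axis, up.
- knob_mid (a point): Focus knob, loose: plain black ribbed cylinder standing upright, 51 mm diameter over the ribs, 54 mm tall, 120 g or so, with a dark metal disc on its top. The point is on its axis, 27 mm above its underside; z is up.
- block_mid (a point): Electrode block, loose: a rectangular block 70 mm long (its x), 36 mm wide (its y), 54 mm tall (z, up), 120 g or so; 44 mm of the length (-x end) is dark brown wood 54 mm tall, the other end a black housing 46 mm tall and 34 mm wide with two brass studs. The point is at the middle of its length and width, 27 mm above its underside.
- sleeve_mid (a point): Copper sleeve, loose: an open copper tube standing upright, outside diameter 56 mm, bore 40 mm, 54 mm tall, 250 g or so. The point is on its axis in the middle of the bore, 27 mm above its underside; z is its axis, up.
- small_floor (a point): Nest for the objective, fixed: white plastic square 80 x 80 mm, 8 mm thick, with a SMALL round pocket of 50 mm diameter, 5 mm deep, its floor lined dark. The point is at the centre of the pocket's floor, 3 mm above the table; z up, x and y along the sides.
- large_floor (a point): Nest for the knob, fixed: white plastic square 80 x 80 mm, 8 mm thick, with a LARGE round pocket of 66 mm diameter, 5 mm deep, its floor lined dark. The point is at the centre of the pocket's floor, 3 mm above the table; z up, x and y along the sides.
- oblong_floor (a point): Nest for the block, fixed: white plastic rectangle 100 x 66 mm, 8 mm thick, with a rectangular pocket 86 mm long (its x) and 52 mm wide (its y), 5 mm deep, its floor lined dark. The point is at the centre of the pocket's floor, 3 mm above the table; z up. The block may lie either way round.
- post_floor (a point): Nest for the sleeve, fixed: white plastic disc 80 mm in diameter, 3 mm thick, with an upright round post 24 mm in diameter in the middle that rises 22 mm above the disc; the disc is lined dark around the post. The point is on the post's axis at the disc's upper face, 3 mm above the table; z up.
- bottle_mid (a point): Bystander: closed amber glass bottle standing upright on the far side, 44 mm diameter, 80 mm tall. The point is on its axis 40 mm above the table.
- driver_grip (a point): Bystander: screwdriver lying on the far side, about 170 mm long, grey handle. The point is in the middle of its handle; x points towards its blade.
There are look-alikes about, which are no part of the job. Leave any red look-alike of the part that bears post_floor alone.

How it is judged:
At the end, for the whole second after the job is handed in: Each part stands upright (within 0.08 rad), at rest on the floor of its own nest (height within -4/+3 mm of flat on the floor) and inside the pocket or round the post: axes within 10 mm (block 13 mm, and its length along the pocket's within 0.35 rad) (horizontal distance between objective_mid and small_floor below 0.01 m and z of objective_mid in the frame of small_floor between 0.028 and 0.035 m and angle between each of objective_mid, knob_mid, block_mid, sleeve_mid's own z axis and vertical below 0.08 rad and linear speed of each of objective, knob, block, sleeve below 0.02 m/s and horizontal distance between knob_mid and large_floor below 0.01 m and z of knob_mid in the frame of large_floor between 0.023 and 0.03 m and horizontal distance between block_mid and oblong_floor below 0.013 m and z of block_mid in the frame of oblong_floor between 0.023 and 0.03 m and horizontal distance between sleeve_mid and post_floor below 0.01 m and z of sleeve_mid in the frame of post_floor between 0.023 and 0.03 m and angle between the x axis of block_mid and the x axis of oblong_floor, either way round below 0.35 rad); the robot touches nothing.
It fails at once if the objective is dropped or thrown (moves faster than 0.6 m/s with no finger on it) (linear speed of objective above 0.6 m/s and contact force between the fingers and objective below 0.02 N).
It fails at once if the knob is dropped or thrown (moves faster than 0.6 m/s with no finger on it) (linear speed of knob above 0.6 m/s and contact force between the fingers and knob below 0.02 N).
It fails at once if the block is dropped or thrown (moves faster than 0.6 m/s with no finger on it) (linear speed of block above 0.6 m/s and contact force between the fingers and block below 0.02 N).
It fails at once if the sleeve is dropped or thrown (moves faster than 0.6 m/s with no finger on it) (linear speed of sleeve above 0.6 m/s and contact force between the fingers and sleeve below 0.02 N).
It fails at once if the bottle or the screwdriver is moved by more than 30 mm (distance of any of bottle_mid, driver_grip from where it was at the start of the episode above 0.03 m).
It also fails if it takes over 128 s, if anything falls off the work surface, if the arm or the gripper's body presses on something with over 40 N, if the wrist force passes 120 N, or if a joint passes its speed limit or range.

## Working session

There is one attempt and no reset: what is moved stays moved. The work goes in short steps, Python scripts to look and compute and a tool call to move; the robot and the scene stay as the last step left them, time stands still between calls to the robot, and variables do not carry over. Pictures are saved under pics/ and viewed, and the job is handed in when it is done.

Besides the shell and the picture viewer there is one more tool, called as name(argument=value, ...) on one line, values as JSON. apply_moves: Moves the arm, as the interface text tells. Its arguments: {"type":"object","properties":{"rows":{"type":"array"},"grip_force":{"type":"number"}},"required":["rows"]}

```bash
mkdir -p pics; ls; python3 - <<'E'
from plant import get_state, vision, ctrl
import cv2,pickle,numpy as np
s=get_state();print(s['time'],s['position'],np.round(s['eef_rot'],3),s['grip_width'])
for n in('side','top'):
    d=vision.snapshot(n);cv2.imwrite(f'pics/{n}0.png',d['frame']);pickle.dump(d,open(f'{n}0.pkl','wb'))
    print(n,d['vfov'],d['cx'],d['cy'],np.round(d['R'],3).tolist(),np.round(d['t'],3), -d['R'].T@d['t'])
E
```

```text
pics
0.0 [0.2488544  0.57271587 0.20362814] [[ 0.917 -0.001  0.398]
 [-0.398 -0.002  0.917]
 [ 0.    -1.    -0.002]] 1.004745343378948
side 52.11657640093141 328.4383531826167 237.04186692553472 [[0.708, -0.706, 0.013], [-0.425, -0.44, -0.791], [0.564, 0.554, -0.612]] [-0.385  0.344  0.562] [ 0.10227419 -0.43200271  0.62034831]
top 55.877485664596854 323.44561383113927 238.72464788975472 [[-0.028, -0.999, -0.031], [-0.992, 0.032, -0.123], [0.123, 0.027, -0.992]] [0.085 0.603 0.793] [0.50265579 0.0444066  0.86334272]
```

View pics/top0.png

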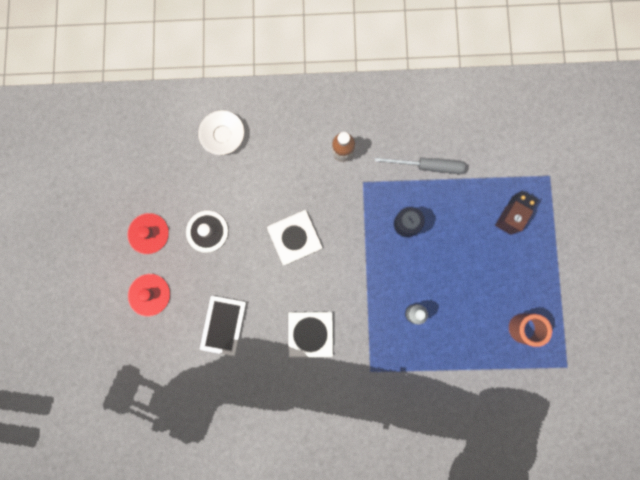

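View pics/side0.png

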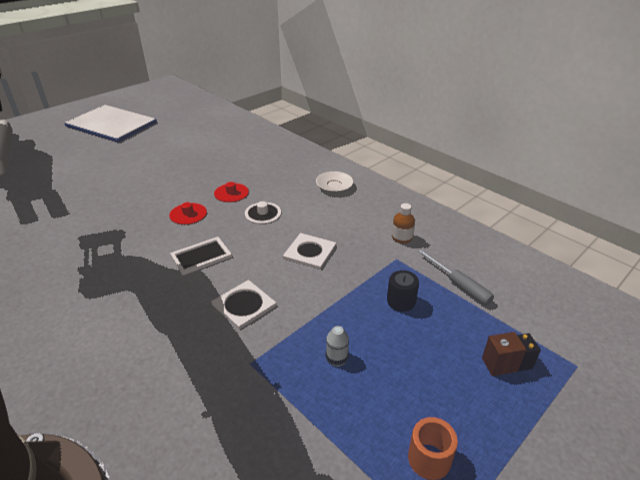

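Candidates in the top view:
- **Post:** the white disc with dark lining at (207,231) is the nest. The red look-alikes at (148,233) and (149,294) and the white dish at (221,133) are not.
- **Small round pocket:** (294,238).
- **Large round pocket:** (310,334).
- **Rectangle:** (223,325).
- **Parts:** objective (418,314), knob (410,221), block (518,213), sleeve (533,330). The bottle at (343,145) is a bystander.

I'll check these choices in close crops.

```bash
cat > h.py <<'E'
import cv2,pickle,numpy as np
def f(d): return 240/np.tan(np.radians(d['vfov']/2))
def ray(d,u,v):
    c=np.array([(u-d['cx'])/f(d),(v-d['cy'])/f(d),1.]);R=np.array(d['R']);return -R.T@d['t'],R.T@c
def onz(d,u,v,z):
    o,r=ray(d,u,v);return o+r*(z-o[2])/r[2]
def proj(d,X):
    c=np.array(d['R'])@np.array(X)+d['t'];return c[:2]/c[2]*f(d)+[d['cx'],d['cy']]
def crop(d,u0,v0,w,h,k,fn):
    im=cv2.resize(d['frame'][v0:v0+h,u0:u0+w],None,fx=k,fy=k,interpolation=cv2.INTER_CUBIC)
    for x in range(-(-u0//10)*10,u0+w,10):
        cv2.putText(im,str(x),(int((x-u0+.5)*k)-8,8),0,.3,(0,255,255),1);cv2.line(im,(int((x-u0+.5)*k),10),(int((x-u0+.5)*k),16),(0,255,255),1)
    for y in range(-(-v0//10)*10,v0+h,10):
        cv2.putText(im,str(y),(0,int((y-v0+.5)*k)+3),0,.3,(0,255,255),1);cv2.line(im,(20,int((y-v0+.5)*k)),(26,int((y-v0+.5)*k)),(0,255,255),1)
    cv2.imwrite(fn,im)
E
python3 - <<'E'
from h import *
t=pickle.load(open('top0.pkl','rb'));s=pickle.load(open('side0.pkl','rb'))
crop(t,190,200,155,165,5-1,'pics/c_nests.png')
crop(t,385,180,180,180,4-1,'pics/c_parts.png')
crop(t,385,180,180,180,4-1,'pics/c_parts.png')
for p in[(207,231),(294,238),(310,334),(223,325)]:
    X=onz(t,*p,.003);print(p,X.round(3),proj(s,X).round(1))
E
```

```text
(207, 231) [0.632 0.293 0.003] [262.7 211.5]
(294, 238) [0.613 0.124 0.003] [308.8 250.2]
(310, 334) [0.431 0.098 0.003] [243.1 302.9]
(223, 325) [0.452 0.262 0.003] [200.6 254.5]
```

View pics/c_nests.png

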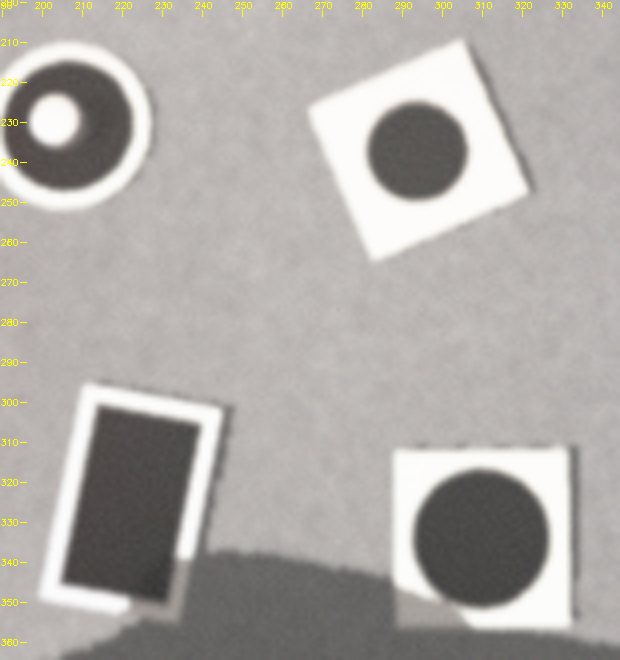

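View pics/c_parts.png

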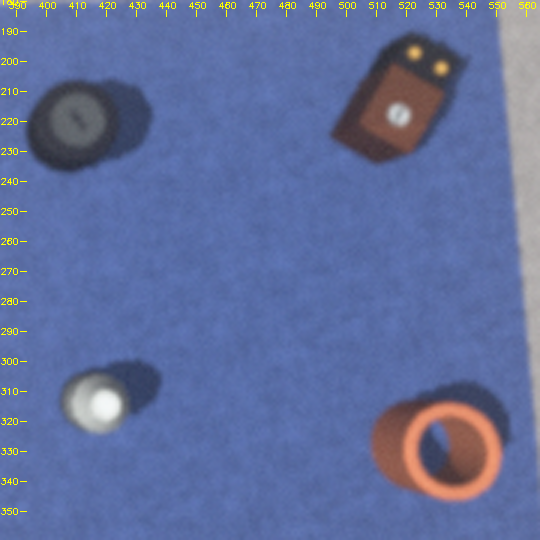

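```bash
python3 - <<'E'
from h import *
t=pickle.load(open('top0.pkl','rb'));s=pickle.load(open('side0.pkl','rb'))
crop(t,490,185,60,55,10,'pics/c_blk.png')
crop(s,320,260,230,220,3,'pics/c_sparts.png')
crop(s,165,180,180,150,4,'pics/c_snests.png')
crop(t,395,195,45,50,10,'pics/c_knob.png')
E
```

```text
(no output)
```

View pics/c_blk.png

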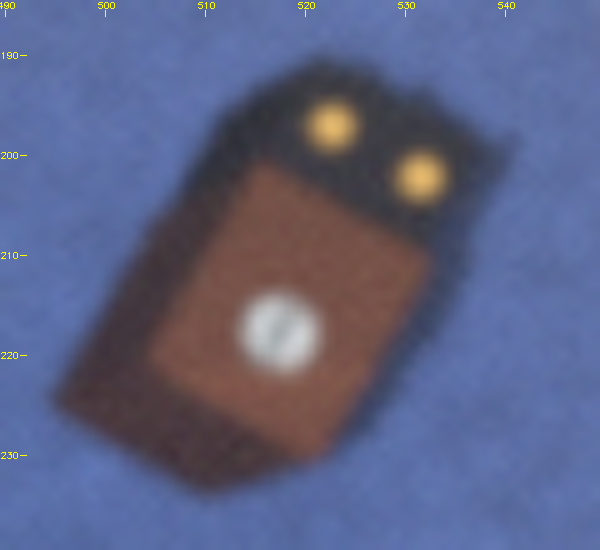

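View pics/c_sparts.png

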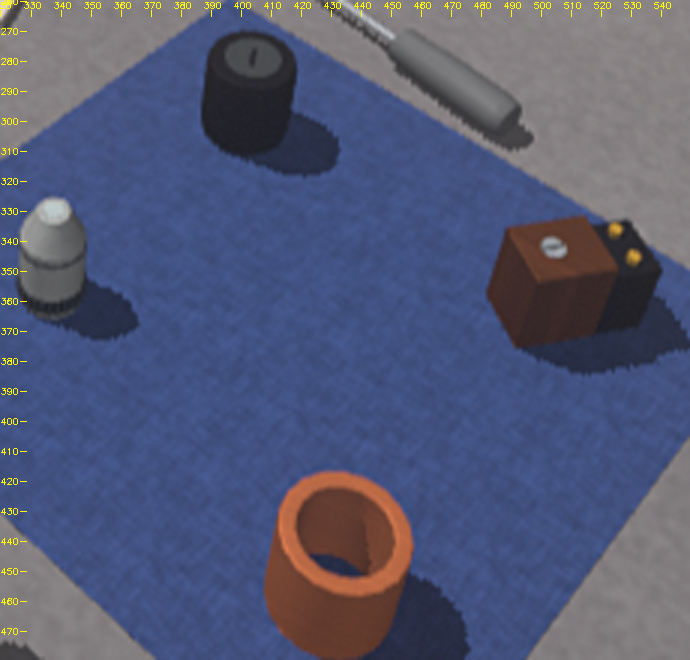

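View pics/c_snests.png

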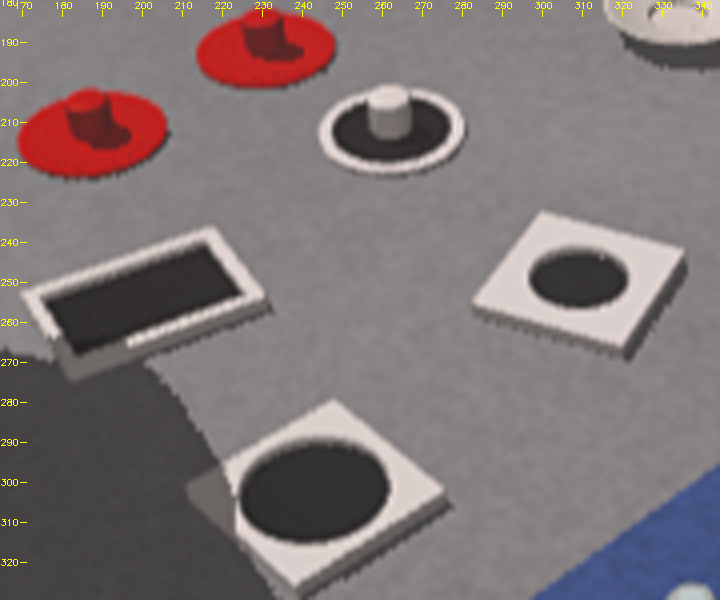

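View pics/c_knob.png

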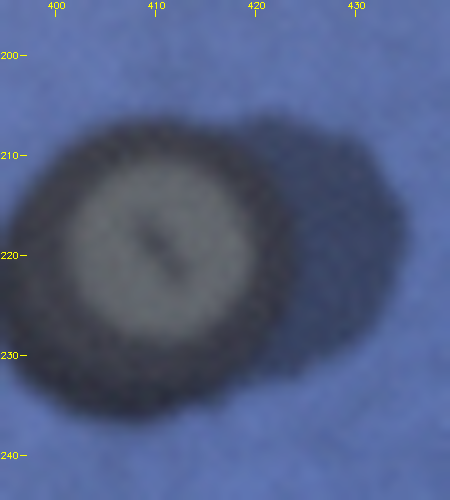

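```bash
python3 - <<'E'
from h import *
t=pickle.load(open('top0.pkl','rb'));s=pickle.load(open('side0.pkl','rb'))
def m(n,T,S,z):
    for d,P in((t,T),(s,S)):
        W=np.array([onz(d,*p,z) for p in P])[:,:2]
        print(n,'c',W.mean(0).round(4), end=' ')
        if len(W)==4:
            e=[W[(i+1)%4]-W[i] for i in range(4)];print('L',[round(np.linalg.norm(x),4) for x in e],'ang',[round(np.degrees(np.arctan2(x[1],x[0])),1) for x in e],end='')
        print()
m('knob',[(410.5,219)],[(404.5,279)],.056)
m('obj',[(419.5,314.5)],[(337.5,330)],.066)
m('sleeve',[(535.5,330.5)],[(433.5,437.5)],.056)
m('blk',[(516,200.5),(532.5,210),(521,230.5),(504,220)],[(514,331.5),(525,350),(500,353),(488.5,336)],.056)
m('studs',[(522.5,197),(531.5,202.2)],[(524.5,336),(531,345)],.05)
m('small',[(305,209.5),(321.5,247.5),(283,265),(266.5,226.5)],[(300,212),(335.5,241.5),(321,266),(282.5,255)],.008)
m('oblong',[(210.5,295.5),(245,301.5),(233.5,354),(199.5,348.5)],[(217,236),(231,253),(184,271),(170,253)],.008)
m('oblfl',[(213.5,301),(240,305.5),(231,351),(205,345)],[(215,241),(224,251),(183,268),(175,257)],.005)
m('large',[(287.5,311.5),(331.5,311.5),(331.5,356),(288,356)],[(247.5,279.5),(275.5,302),(237.5,326),(211,301)],.008)
m('posttop',[(203,229.5)],[(261.5,204.5)],.025)
m('postdisc',[(206.5,231)],[(262.5,211.3)],.003)
m('bottle',[(344,138)],[(405.5,207)],.08)
E
```

```text
knob c [ 0.6339 -0.0912] 
knob c [ 0.633  -0.0927] 
obj c [ 0.4647 -0.0964] 
obj c [ 0.4637 -0.0986] 
sleeve c [ 0.4316 -0.2961] 
sleeve c [ 0.4302 -0.2967] 
blk c [ 0.6344 -0.2831] L [np.float64(0.0332), np.float64(0.0431), np.float64(0.0347), np.float64(0.0421)] ang [np.float64(-123.4), np.float64(147.3), np.float64(55.0), np.float64(-34.7)]
blk c [ 0.6322 -0.2844] L [np.float64(0.0356), np.float64(0.0386), np.float64(0.0329), np.float64(0.0421)] ang [np.float64(-126.0), np.float64(143.8), np.float64(60.0), np.float64(-32.2)]
studs c [ 0.6634 -0.3032] 
studs c [ 0.6639 -0.303 ] 
small c [0.6142 0.1237] L [np.float64(0.0801), np.float64(0.0802), np.float64(0.0808), np.float64(0.0808)] ang [np.float64(-158.2), np.float64(112.8), np.float64(22.2), np.float64(-67.7)]
small c [0.6266 0.1363] L [np.float64(0.1278), np.float64(0.0805), np.float64(0.0815), np.float64(0.1492)] ang [np.float64(-98.3), np.float64(-155.5), np.float64(112.4), np.float64(34.5)]
oblong c [0.4529 0.262 ] L [np.float64(0.0668), np.float64(0.0986), np.float64(0.0648), np.float64(0.0997)] ang [np.float64(-101.3), np.
[... 446 characters left out ...]
0.2618] L [np.float64(0.0392), np.float64(0.0857), np.float64(0.0392), np.float64(0.085)] ang [np.float64(-98.3), np.float64(172.0), np.float64(80.8), np.float64(-8.0)]
large c [0.4323 0.0983] L [np.float64(0.0824), np.float64(0.0811), np.float64(0.0805), np.float64(0.0814)] ang [np.float64(-91.5), np.float64(178.3), np.float64(88.6), np.float64(-0.4)]
large c [0.4305 0.0963] L [np.float64(0.0797), np.float64(0.0804), np.float64(0.0787), np.float64(0.079)] ang [np.float64(-90.3), np.float64(179.1), np.float64(88.7), np.float64(-0.2)]
posttop c [0.6318 0.294 ] 
posttop c [0.6279 0.2892] 
postdisc c [0.632  0.2937] 
postdisc c [0.6321 0.2935] 
bottle c [0.7808 0.0237] 
bottle c [0.7768 0.0207]
```

Both views agree to 2–3 mm. The crops confirm the nests: white post, small pocket 50 mm and large pocket 66 mm across.

```bash
cat > go.py <<'E'
import sys,numpy as np
from plant import get_state
s=get_state();R=np.array(s['eef_rot']);p=np.array(s['position'])
a=[float(v) for v in sys.argv[1:]]
d=R.T@(np.array(a[:3])-p)*100
yaw=np.degrees(np.arctan2(R[1,2],R[0,2]))
print('t',round(s['time'],2),'p',p.round(4),'jawyaw',yaw.round(2),'tilt',np.degrees(np.arccos(-R[2,1])).round(2),'F',np.round(s['force'],1),'g',round(s['grip_width'],3),'j',np.round(s['joint_pos'],2))
print('shift cm',d.round(2),'ry',round(-(a[3]-yaw),2) if len(a)>3 else '')
if len(a)>3:
    from scipy.spatial.transform import Rotation as Ro
    c,q=np.cos(np.radians(a[3])),np.sin(np.radians(a[3]));z=np.array([c,q,0]);y=np.array([0,0,-1.]);T=np.column_stack([np.cross(y,z),y,z])
    print('rotvec',np.degrees(Ro.from_matrix(R.T@T).as_rotvec()).round(2))
E
python3 go.py .464 -.0975 .13 66.5
```

```text
t 0.1 p [0.2489 0.5728 0.2037] jawyaw 66.52 tilt 0.08 F [-1.2 -0.6  0. ] g 1.0 j [-1.26  0.44  0.02  1.57 -0.01  1.13 -0.08]
shift cm [ 46.44   7.45 -52.89] ry 0.02
rotvec [0.08 0.02 0.01]
```

apply_moves(rows=[[2.3,0,-2.6,0,0,0,100],[2.3,0,-2.6,0,0,0,100],[2.3,0,-2.6,0,0,0,100],[2.3,0,-2.6,0,0,0,100],[2.3,0,-2.6,0,0,0,100],[2.3,0,-2.6,0,0,0,100],[2.3,0,-2.6,0,0,0,100],[2.3,0,-2.6,0,0,0,100],[2.3,0,-2.6,0,0,0,100],[2.3,0,-2.6,0,0,0,100],[2.3,0,-2.6,0,0,0,100],[2.3,0,-2.6,0,0,0,100],[2.3,0,-2.6,0,0,0,100],[2.3,0,-2.6,0,0,0,100],[2.3,0,-2.6,0,0,0,100],[2.3,0,-2.6,0,0,0,100]])

```text
time: 1.43
position: [0.421, 0.0264, 0.1989]
eef_rot: [[0.923, -0.007, 0.386], [-0.386, -0.003, 0.923], [-0.005, -1.0, -0.005]]
force: [0.7, 0.6, 0.0]
grip_width: 0.998
```

```bash
python3 go.py .464 -.0975 .13 66.5
```

```text
t 1.43 p [0.421  0.0264 0.1989] jawyaw 67.32 tilt 0.43 F [0.7 0.6 0. ] g 0.998 j [-0.52  0.1   0.37  2.06 -0.04  0.99  1.04]
shift cm [ 8.78  6.89 -9.74] ry 0.82
rotvec [ 0.3   0.82 -0.31]
```

apply_moves(rows=[[1.8,0.8,-1.9,0,0.2,0,100],[1.8,1.2,-1.9,0,0.2,0,100],[1.8,1.6,-1.9,0,0.2,0,100],[1.8,1.6,-2.0,0,0.2,0,100],[1.4,1.6,-1.8,0,0,0,100],[0,0,0,0,0,0,100],[0,0,0,0,0,0,100]])

```text
time: 2.02
position: [0.4645, -0.11, 0.1286]
eef_rot: [[0.913, -0.004, 0.409], [-0.409, -0.005, 0.913], [-0.001, -1.0, -0.006]]
force: [0.3, 0.0, 0.3]
grip_width: 0.999
```

```bash
python3 go.py .464 -.0975 .014 66.5; python3 - <<'E'
from h import *
from plant import vision
for n in('side','top'):
    d=vision.snapshot(n);pickle.dump(d,open(n+'1.pkl','wb'));
    crop(d,*((250,250,200,150) if n=='side' else (350,230,150,150)),4,f'pics/{n}1.png')
E
```

```text
t 2.02 p [ 0.4645 -0.11    0.1286] jawyaw 65.88 tilt 0.38 F [0.3 0.  0.3] g 0.999 j [-0.25  0.3   0.46  2.04 -0.17  0.84  1.45]
shift cm [-0.54 11.46  1.19] ry -0.62
rotvec [ 0.37 -0.62 -0.08]
```

View pics/side1.png

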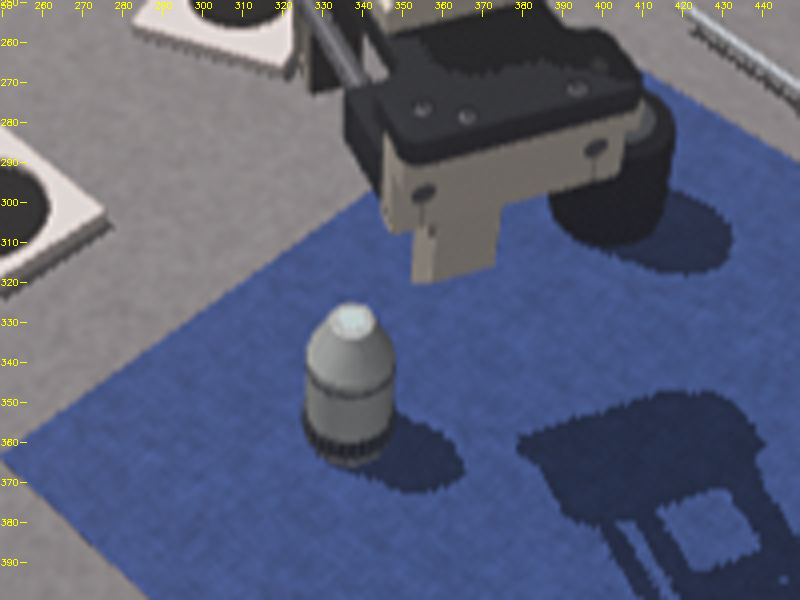

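View pics/top1.png

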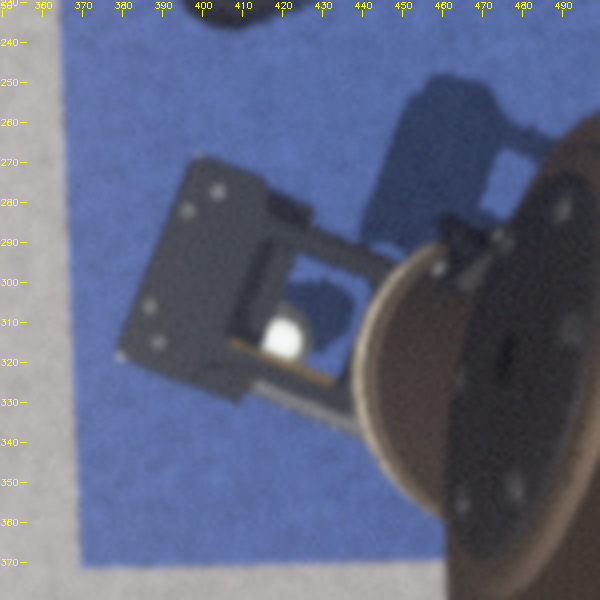

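The objective sits between the fingers, with its lens at about (420,314) in the top view. I'll descend and grip.

apply_moves(rows=[[-0.3,0.5,0.6,0.1,-0.3,0,100],[-0.2,1.0,0.5,0.1,-0.3,0,100],[0,1.8,0.1,0.1,0,0,100],[0,2.0,0,0,0,0,100],[0,2.0,0,0,0,0,100],[0,2.0,0,0,0,0,100],[0,1.3,0,0,0,0,100],[0,0,0,0,0,0,100],[0,0,0,0,0,0,100]])

```text
time: 2.87
position: [0.4685, -0.0789, 0.0229]
eef_rot: [[0.926, 0.01, 0.377], [-0.377, 0.008, 0.926], [0.006, -1.0, 0.011]]
force: [-0.1, 0.5, -0.2]
grip_width: 0.998
```

```bash
python3 go.py .464 -.0975 .014 66.5
```

```text
t 2.87 p [ 0.4685 -0.0789  0.0229] jawyaw 67.83 tilt 0.72 F [-0.1  0.5 -0.2] g 0.998 j [-0.2   0.46  0.35  2.15 -0.3   0.57  1.55]
shift cm [ 0.28  0.87 -1.91] ry 1.33
rotvec [-0.64  1.33  0.33]
```

apply_moves(rows=[[0.2,0,-0.8,-0.3,0.7,0.2,100],[0.1,0,-0.6,-0.2,0.4,0.1,100],[0,0,-0.3,0,0,0,100],[0,0,0,0,0,0,100],[0,0,0,0,0,0,100],[0,0,0,0,0,0,100]])

```text
time: 3.37
position: [0.467, -0.0961, 0.027]
eef_rot: [[0.919, 0.007, 0.395], [-0.395, 0.002, 0.919], [0.006, -1.0, 0.005]]
force: [-0.2, -0.5, 0.0]
grip_width: 1.004
```

```bash
python3 go.py .464 -.0975 .014 66.5
```

```text
t 3.37 p [ 0.467  -0.0961  0.027 ] jawyaw 66.74 tilt 0.43 F [-0.2 -0.5  0. ] g 1.004 j [-0.18  0.45  0.36  2.15 -0.29  0.58  1.56]
shift cm [-0.23  1.29 -0.26] ry 0.24
rotvec [-0.27  0.24  0.33]
```

apply_moves(rows=[[-0.1,0.5,-0.1,-0.2,0.1,0.2,100],[-0.1,0.5,-0.1,0,0,0,100],[0,0.3,0,0,0,0,100],[0,0,0,0,0,0,100],[0,0,0,0,0,0,100]])

```text
time: 3.78
position: [0.4643, -0.097, 0.0126]
eef_rot: [[0.918, 0.002, 0.397], [-0.397, 0.0, 0.918], [0.002, -1.0, 0.001]]
force: [0.2, -0.9, -0.3]
grip_width: 0.998
```

```bash
python3 go.py .464 -.0975 .014 66.5;python3 go.py .464 -.0975 .014 66.5
```

```text
t 3.78 p [ 0.4643 -0.097   0.0126] jawyaw 66.63 tilt 0.14 F [ 0.2 -0.9 -0.3] g 0.998 j [-0.17  0.48  0.35  2.16 -0.31  0.55  1.57]
shift cm [-0.01 -0.14 -0.05] ry 0.13
rotvec [-0.07  0.13  0.12]
t 3.78 p [ 0.4643 -0.097   0.0126] jawyaw 66.63 tilt 0.14 F [ 0.2 -0.9 -0.3] g 0.998 j [-0.17  0.48  0.35  2.16 -0.31  0.55  1.57]
shift cm [-0.01 -0.14 -0.05] ry 0.13
rotvec [-0.07  0.13  0.12]
```

Good. Close at moderate force.

apply_moves(rows=[[0,-0.1,0,0,0,0,20],[0,0,0,0,0,0,20],[0,0,0,0,0,0,20],[0,0,0,0,0,0,20],[0,0,0,0,0,0,20],[0,0,0,0,0,0,20],[0,0,0,0,0,0,20],[0,0,0,0,0,0,20],[0,0,0,0,0,0,20],[0,0,0,0,0,0,20]], grip_force=20)

```text
time: 4.62
position: [0.4644, -0.0969, 0.0138]
eef_rot: [[0.918, 0.003, 0.396], [-0.396, 0.0, 0.918], [0.002, -1.0, 0.001]]
force: [-0.5, 0.1, -0.7]
grip_width: 0.362
```

```bash
python3 go.py .464 -.0975 .13 66.5
```

```text
t 4.62 p [ 0.4644 -0.0969  0.0138] jawyaw 66.65 tilt 0.15 F [-0.5  0.1 -0.7] g 0.362 j [-0.17  0.48  0.35  2.16 -0.31  0.55  1.57]
shift cm [ 1.000e-02 -1.162e+01 -6.000e-02] ry 0.15
rotvec [-0.08  0.15  0.12]
```

apply_moves(rows=[[0,-0.5,0,0,0,0,20],[0,-1,0,0,0,0,20],[0,-1.5,0,0,0,0,20],[0,-2,0,0,0,0,20],[0,-2,0,0,0,0,20],[0,-2,0,0,0,0,20],[0,-1,0,0,0,0,20],[0,-0.5,0,0,0,0,20],[0,0,0,0,0,0,20],[0,0,0,0,0,0,20]])

```text
time: 5.45
position: [0.4618, -0.0976, 0.128]
eef_rot: [[0.917, -0.0, 0.398], [-0.398, 0.0, 0.917], [-0.0, -1.0, 0.0]]
force: [0.6, -0.3, -1.5]
grip_width: 0.36
```

```bash
python3 go.py .614 .1235 .13 66.5
```

```text
t 5.45 p [ 0.4618 -0.0976  0.128 ] jawyaw 66.54 tilt 0.02 F [ 0.6 -0.3 -1.5] g 0.36 j [-0.27  0.29  0.46  2.06 -0.17  0.83  1.44]
shift cm [ 5.17 -0.2  26.34] ry 0.04
rotvec [-0.02  0.04 -0.01]
```

apply_moves(rows=[[0.2,0,1.0,0,0,0,20],[0.4,0,2.0,0,0,0,20],[0.5,0,2.5,0,0,0,20],[0.5,0,2.5,0,0,0,20],[0.5,0,2.5,0,0,0,20],[0.5,0,2.5,0,0,0,20],[0.5,0,2.5,0,0,0,20],[0.5,0,2.5,0,0,0,20],[0.5,0,2.5,0,0,0,20],[0.4,0,2.0,0,0,0,20],[0.3,0,1.5,0,0,0,20],[0.2,0,0.8,0,0,0,20],[0,0,0,0,0,0,20],[0,0,0,0,0,0,20],[0,0,0,0,0,0,20]])

```text
time: 6.7
position: [0.6059, 0.1287, 0.1104]
eef_rot: [[0.917, -0.025, 0.398], [-0.399, -0.002, 0.917], [-0.022, -1.0, -0.011]]
force: [0.2, -0.6, -1.2]
grip_width: 0.357
```

```bash
python3 go.py .614 .1235 .03 66.5
```

```text
t 6.7 p [0.6059 0.1287 0.1104] jawyaw 66.52 tilt 1.41 F [ 0.2 -0.6 -1.2] g 0.357 j [-0.55  0.54  0.38  1.7  -0.24  0.97  1.09]
shift cm [ 1.13  8.02 -0.06] ry 0.02
rotvec [ 0.65  0.01 -1.25]
```

apply_moves(rows=[[0.3,0,0,0.3,0,-0.6,20],[0.3,0,0,0.3,0,-0.5,20],[0.3,0.3,0,0,0,0,20],[0.1,0.8,0,0,0,0,20],[0,1.2,0,0,0,0,20],[0,1.2,0,0,0,0,20],[0,0.8,0,0,0,0,20],[0,0.4,0,0,0,0,20],[0,0,0,0,0,0,20],[0,0,0,0,0,0,20]])

```text
time: 7.53
position: [0.6138, 0.1178, 0.0581]
eef_rot: [[0.914, -0.002, 0.406], [-0.406, -0.001, 0.914], [-0.001, -1.0, -0.002]]
force: [0.2, 0.7, -1.8]
grip_width: 0.359
```

```bash
python3 go.py .614 .1235 .03 66.5
```

```text
t 7.53 p [0.6138 0.1178 0.0581] jawyaw 66.06 tilt 0.15 F [ 0.2  0.7 -1.8] g 0.359 j [-0.52  0.6   0.36  1.75 -0.27  0.85  1.12]
shift cm [-0.21  2.81  0.53] ry -0.44
rotvec [ 0.13 -0.44 -0.08]
```

apply_moves(rows=[[-0.1,0.4,0.3,0.1,-0.3,0,20],[-0.1,0.8,0.2,0,-0.1,0,20],[0,0.8,0,0,0,0,20],[0,0.5,0,0,0,0,20],[0,0.2,0,0,0,0,20],[0,0,0,0,0,0,20],[0,0,0,0,0,0,20]])

```text
time: 8.12
position: [0.6146, 0.1247, 0.0288]
eef_rot: [[0.917, -0.0, 0.398], [-0.398, 0.001, 0.917], [-0.001, -1.0, 0.001]]
force: [0.0, -0.9, -1.9]
grip_width: 0.356
```

```bash
python3 go.py .614 .1235 .015 66.5;  python3 - <<'E'
from h import *
from plant import vision
for n in('side','top'):
    d=vision.snapshot(n);
    crop(d,*((230,180,160,120) if n=='side' else (240,180,130,110)),5,f'pics/{n}2.png')
E
```

```text
t 8.12 p [0.6146 0.1247 0.0288] jawyaw 66.56 tilt 0.06 F [ 0.  -0.9 -1.9] g 0.356 j [-0.51  0.64  0.34  1.76 -0.29  0.79  1.13]
shift cm [-0.    1.38 -0.13] ry 0.06
rotvec [-0.05  0.06 -0.03]
```

View pics/side2.png

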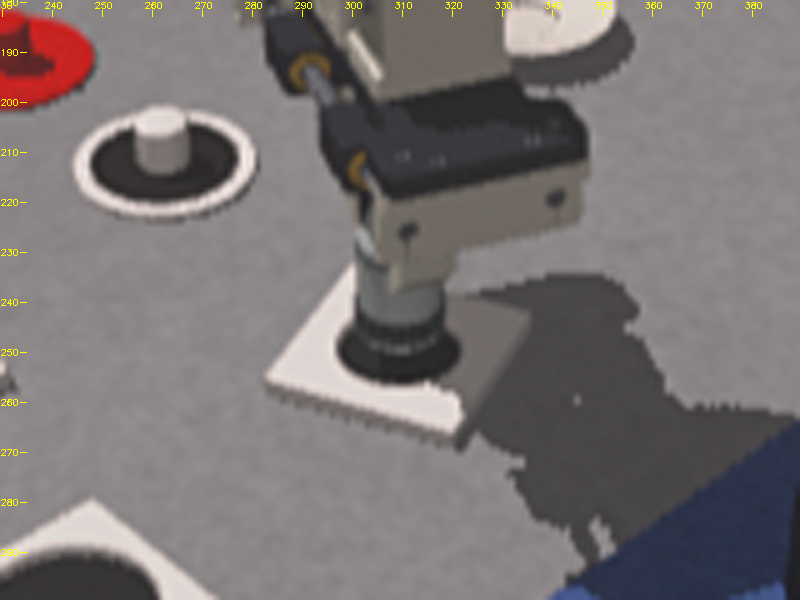

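View pics/top2.png

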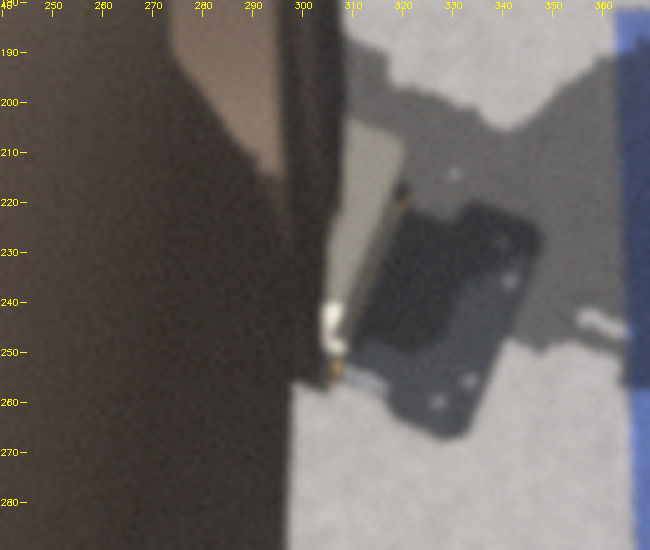

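The side view shows the foot of the objective over the pocket at about (309,249). The top view is blocked by the arm. I'll lower it.

apply_moves(rows=[[0,0.3,-0.1,0,0,0,20],[0,0.4,0,0,0,0,20],[0,0.3,0,0,0,0,20],[0,0.1,0,0,0,0,20],[0,0,0,0,0,0,20],[0,0,0,0,0,0,20]])

```text
time: 8.72
position: [0.6149, 0.1234, 0.0178]
eef_rot: [[0.917, 0.002, 0.398], [-0.398, 0.001, 0.917], [0.001, -1.0, 0.002]]
force: [0.5, 0.5, -1.9]
grip_width: 0.357
```

```bash
python3 go.py .614 .1235 .015 66.5
```

```text
t 8.72 p [0.6149 0.1234 0.0178] jawyaw 66.53 tilt 0.13 F [ 0.5  0.5 -1.9] g 0.357 j [-0.51  0.65  0.34  1.77 -0.29  0.77  1.14]
shift cm [-0.09  0.28 -0.03] ry 0.03
rotvec [-0.11  0.03  0.06]
```

apply_moves(rows=[[0,0.1,0,0,0,0,20],[0,0.1,0,0,0,0,20],[0,0.1,0,0,0,0,20],[0,0.1,0,0,0,0,20],[0,0,0,0,0,0,20],[0,0,0,0,0,0,20]])

```text
time: 9.22
position: [0.6161, 0.1236, 0.0152]
eef_rot: [[0.917, 0.004, 0.398], [-0.398, 0.002, 0.917], [0.003, -1.0, 0.004]]
force: [0.1, -0.6, -1.6]
grip_width: 0.357
```

```bash
python3 go.py .614 .1235 .015 66.5
```

```text
t 9.22 p [0.6161 0.1236 0.0152] jawyaw 66.53 tilt 0.26 F [ 0.1 -0.6 -1.6] g 0.357 j [-0.5   0.66  0.33  1.77 -0.3   0.76  1.14]
shift cm [-0.18  0.02 -0.1 ] ry 0.03
rotvec [-0.21  0.03  0.16]
```

apply_moves(rows=[[-0.1,0.1,-0.1,0,0,0,20],[-0.1,0.1,0,0,0,0,20],[0,0.1,0,0,0,0,20],[0,0,0,0,0,0,20]])

```text
time: 9.55
position: [0.6165, 0.1233, 0.0151]
eef_rot: [[0.917, 0.01, 0.399], [-0.399, 0.003, 0.917], [0.008, -1.0, 0.007]]
force: [-0.0, 0.4, -1.4]
grip_width: 0.36
```

```bash
python3 go.py .614 .1235 .015 66.5
```

```text
t 9.55 p [0.6165 0.1233 0.0151] jawyaw 66.51 tilt 0.59 F [-0.   0.4 -1.4] g 0.36 j [-0.5   0.65  0.33  1.78 -0.3   0.75  1.14]
shift cm [-0.24  0.01 -0.09] ry 0.01
rotvec [-0.4   0.01  0.43]
```

z has stopped at 15.1 mm, where the floor should be, so the part is seated. Releasing.

apply_moves(rows=[[0,0,0,0,0,0,45],[0,0,0,0,0,0,60],[0,0,0,0,0,0,80],[0,0,0,0,0,0,100],[0,0,0,0,0,0,100],[0,0,0,0,0,0,100],[0,0,0,0,0,0,100],[0,-0.5,0,0,0,0,100],[0,-1,0,0,0,0,100],[0,-1.5,0,0,0,0,100],[0,-2,0,0,0,0,100],[0,-2,0,0,0,0,100],[0,-2,0,0,0,0,100],[0,-1,0,0,0,0,100],[0,0,0,0,0,0,100],[0,0,0,0,0,0,100]])

```text
time: 10.88
position: [0.6153, 0.1226, 0.1234]
eef_rot: [[0.917, 0.011, 0.399], [-0.399, 0.003, 0.917], [0.008, -1.0, 0.007]]
force: [-0.2, 0.8, -0.5]
grip_width: 0.997
```

```bash
python3 go.py .6335 -.092 .13 66.5
```

```text
t 10.88 p [0.6153 0.1226 0.1234] jawyaw 66.48 tilt 0.64 F [-0.2  0.8 -0.5] g 0.997 j [-0.55  0.52  0.39  1.7  -0.24  0.96  1.09]
shift cm [ 10.24  -0.71 -18.95] ry -0.02
rotvec [-0.42 -0.02  0.48]
```

apply_moves(rows=[[0.5,0,-1.0,-0.2,0,0.2,100],[1.0,0,-2.0,-0.2,0,0.2,100],[1.3,0,-2.4,0,0,0,100],[1.3,0,-2.4,0,0,0,100],[1.3,0,-2.4,0,0,0,100],[1.3,0,-2.4,0,0,0,100],[1.2,0,-2.2,0,0,0,100],[1.0,0,-1.8,0,0,0,100],[0.7,0,-1.1,0,0,0,100],[0.3,0,-0.5,0,0,0,100],[0,0,0,0,0,0,100],[0,0,0,0,0,0,100],[0,0,0,0,0,0,100]])

```text
time: 11.97
position: [0.6242, -0.1002, 0.108]
eef_rot: [[0.917, -0.024, 0.399], [-0.399, -0.004, 0.917], [-0.021, -1.0, -0.013]]
force: [-0.1, 0.8, -0.1]
grip_width: 0.999
```

```bash
python3 go.py .6335 -.092 .018 66.5;  python3 - <<'E'
from h import *
from plant import vision
for n in('side','top'):
    d=vision.snapshot(n);
    crop(d,*((230,180,160,120) if n=='side' else (240,180,130,110)),5,f'pics/{n}3.png')
E
```

```text
t 11.97 p [ 0.6242 -0.1002  0.108 ] jawyaw 66.47 tilt 1.4 F [-0.1  0.8 -0.1] g 0.999 j [-0.19  0.57  0.4   1.67 -0.25  0.98  1.45]
shift cm [0.71 8.97 1.24] ry -0.03
rotvec [ 0.76 -0.04 -1.18]
```

View pics/side3.png

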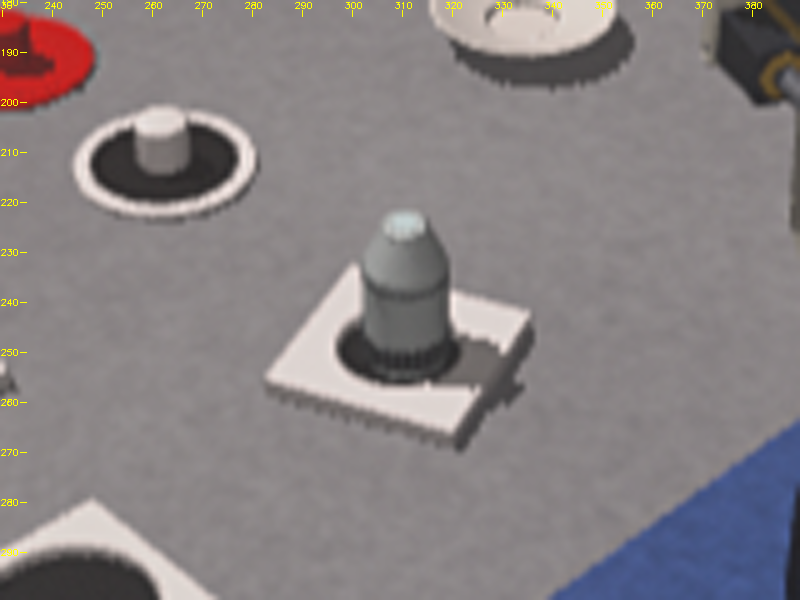

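View pics/top3.png

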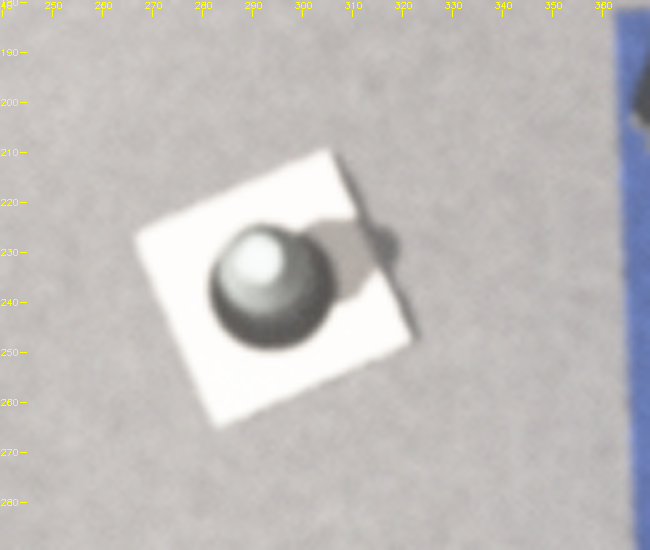

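The objective stands flat in the small pocket (side view: foot about (310,252), pocket rim clear all round). Knob next.

apply_moves(rows=[[0.2,0.3,0.4,0.4,0,-0.6,100],[0.2,0.6,0.4,0.3,0,-0.5,100],[0.1,1.2,0.3,0,0,0,100],[0.1,1.3,0,0,0,0,100],[0,1.2,0,0,0,0,100],[0,0.8,0,0,0,0,100],[0,0.4,0,0,0,0,100],[0,0,0,0,0,0,100],[0,0,0,0,0,0,100]])

```text
time: 12.82
position: [0.636, -0.0821, 0.0432]
eef_rot: [[0.921, 0.001, 0.389], [-0.389, 0.004, 0.921], [-0.0, -1.0, 0.004]]
force: [-1.0, -0.1, 1.2]
grip_width: 1.001
```

```bash
python3 go.py .6335 -.092 .018 66.5
```

```text
t 12.82 p [ 0.636  -0.0821  0.0432] jawyaw 67.08 tilt 0.23 F [-1.  -0.1  1.2] g 1.001 j [-0.19  0.64  0.36  1.72 -0.29  0.84  1.47]
shift cm [ 0.16  2.52 -1.01] ry 0.58
rotvec [-0.23  0.58 -0.01]
```

apply_moves(rows=[[0.1,0.2,-0.4,-0.2,0.3,0,100],[0,0.4,-0.3,0,0.2,0,100],[0,0.6,-0.1,0,0,0,100],[0,0.6,0,0,0,0,100],[0,0.3,0,0,0,0,100],[0,0,0,0,0,0,100],[0,0,0,0,0,0,100]])

```text
time: 13.4
position: [0.6346, -0.0916, 0.0216]
eef_rot: [[0.917, 0.003, 0.399], [-0.399, -0.0, 0.917], [0.003, -1.0, 0.001]]
force: [0.3, -0.3, -0.6]
grip_width: 0.998
```

```bash
python3 go.py .6335 -.092 .018 66.5
```

```text
t 13.4 p [ 0.6346 -0.0916  0.0216] jawyaw 66.46 tilt 0.16 F [ 0.3 -0.3 -0.6] g 0.998 j [-0.17  0.67  0.35  1.73 -0.3   0.79  1.49]
shift cm [-0.09  0.36 -0.08] ry -0.04
rotvec [-0.05 -0.04  0.15]
```

apply_moves(rows=[[-0.1,0.2,-0.1,0,0,0.1,100],[0,0.1,0,0,0,0,100],[0,0,0,0,0,0,100],[0,0,0,0,0,0,40],[0,0,0,0,0,0,40],[0,0,0,0,0,0,40],[0,0,0,0,0,0,40],[0,0,0,0,0,0,40],[0,0,0,0,0,0,40],[0,0,0,0,0,0,40],[0,0,0,0,0,0,40]])

```text
time: 14.32
position: [0.634, -0.0918, 0.0192]
eef_rot: [[0.917, 0.003, 0.399], [-0.399, 0.001, 0.917], [0.002, -1.0, 0.002]]
force: [0.6, -0.5, -0.6]
grip_width: 0.534
```

```bash
python3 go.py .4315 .0975 .13 66.5
```

```text
t 14.32 p [ 0.634  -0.0918  0.0192] jawyaw 66.5 tilt 0.15 F [ 0.6 -0.5 -0.6] g 0.534 j [-0.17  0.67  0.35  1.74 -0.31  0.79  1.49]
shift cm [-26.09 -11.12   9.31] ry 0.0
rotvec [-0.1   0.    0.12]
```

apply_moves(rows=[[0,-0.4,0,0,0,0,40],[0,-1,0,0,0,0,40],[0,-1.5,0,0,0,0,40],[0,-2,0,0,0,0,40],[0,-2,0,0,0,0,40],[0,-2,0,0,0,0,40],[0,-1,0,0,0,0,40],[0,-0.4,0,0,0,0,40],[0,0,0,0,0,0,40],[0,0,0,0,0,0,40]])

```text
time: 15.15
position: [0.6322, -0.0921, 0.1299]
eef_rot: [[0.917, 0.001, 0.399], [-0.399, 0.001, 0.917], [0.0, -1.0, 0.001]]
force: [0.4, -0.4, -1.4]
grip_width: 0.537
```

```bash
python3 go.py .4315 .0975 .13 66.5
```

```text
t 15.15 p [ 0.6322 -0.0921  0.1299] jawyaw 66.46 tilt 0.05 F [ 0.4 -0.4 -1.4] g 0.537 j [-0.21  0.54  0.41  1.65 -0.25  1.    1.44]
shift cm [-2.598e+01 -1.000e-02  9.360e+00] ry -0.04
rotvec [-0.05 -0.04  0.01]
```

apply_moves(rows=[[-1.0,0,0.3,0,0,0,40],[-1.8,0,0.7,0,0,0,40],[-2.4,0,0.9,0,0,0,40],[-2.6,0,0.9,0,0,0,40],[-2.6,0,0.9,0,0,0,40],[-2.6,0,0.9,0,0,0,40],[-2.6,0,0.9,0,0,0,40],[-2.6,0,0.9,0,0,0,40],[-2.4,0,0.8,0,0,0,40],[-1.8,0,0.7,0,0,0,40],[-1.2,0,0.5,0,0,0,40],[-0.6,0,0.2,0,0,0,40],[0,0,0,0,0,0,40],[0,0,0,0,0,0,40],[0,0,0,0,0,0,40]])

```text
time: 16.4
position: [0.4172, 0.0915, 0.1161]
eef_rot: [[0.918, -0.026, 0.395], [-0.395, -0.006, 0.918], [-0.021, -1.0, -0.015]]
force: [0.6, -0.0, -0.8]
grip_width: 0.539
```

```bash
python3 go.py .4315 .0975 .06 66.5
```

```text
t 16.4 p [0.4172 0.0915 0.1161] jawyaw 66.72 tilt 1.51 F [ 0.6 -0.  -0.8] g 0.539 j [-0.66  0.24  0.38  2.14 -0.13  0.8   0.97]
shift cm [1.2  5.56 1.2 ] ry 0.22
rotvec [ 0.89  0.21 -1.22]
```

apply_moves(rows=[[0.3,0,0.3,0.4,0.1,-0.6,40],[0.3,0.2,0.3,0.4,0.1,-0.5,40],[0.3,0.5,0.1,0,0,0,40],[0.1,0.8,0,0,0,0,40],[0,0.9,0,0,0,0,40],[0,0.7,0,0,0,0,40],[0,0.4,0,0,0,0,40],[0,0.2,0,0,0,0,40],[0,0,0,0,0,0,40],[0,0,0,0,0,0,40]])

```text
time: 17.23
position: [0.4337, 0.0902, 0.074]
eef_rot: [[0.914, 0.001, 0.405], [-0.405, -0.003, 0.914], [0.002, -1.0, -0.002]]
force: [0.0, 0.3, -1.9]
grip_width: 0.536
```

```bash
python3 go.py .4315 .0975 .035 66.5
```

```text
t 17.23 p [0.4337 0.0902 0.074 ] jawyaw 66.08 tilt 0.16 F [ 0.   0.3 -1.9] g 0.536 j [-0.62  0.32  0.36  2.18 -0.18  0.67  1.02]
shift cm [-0.51  3.9   0.58] ry -0.42
rotvec [ 0.11 -0.42  0.11]
```

apply_moves(rows=[[-0.2,0.4,0.3,0,-0.3,0,40],[-0.2,0.7,0.2,0,-0.1,0,40],[0,0.9,0,0,0,0,40],[0,0.7,0,0,0,0,40],[0,0.4,0,0,0,0,40],[0,0.2,0,0,0,0,40],[0,0,0,0,0,0,40],[0,0,0,0,0,0,40]])

```text
time: 17.9
position: [0.4322, 0.0976, 0.0377]
eef_rot: [[0.918, 0.002, 0.398], [-0.398, -0.002, 0.918], [0.002, -1.0, -0.001]]
force: [-1.0, -0.1, -1.1]
grip_width: 0.534
```

```bash
python3 go.py .4315 .0975 .02 66.5;  python3 - <<'E'
from h import *
from plant import vision
for n in('side','top'):
    d=vision.snapshot(n);
    crop(d,*((160,230,160,120) if n=='side' else (250,280,130,110)),5,f'pics/{n}4.png')
E
```

```text
t 17.9 p [0.4322 0.0976 0.0377] jawyaw 66.58 tilt 0.15 F [-1.  -0.1 -1.1] g 0.534 j [-0.6   0.39  0.33  2.21 -0.22  0.57  1.05]
shift cm [-0.07  1.77 -0.03] ry 0.08
rotvec [0.07 0.08 0.13]
```

View pics/side4.png

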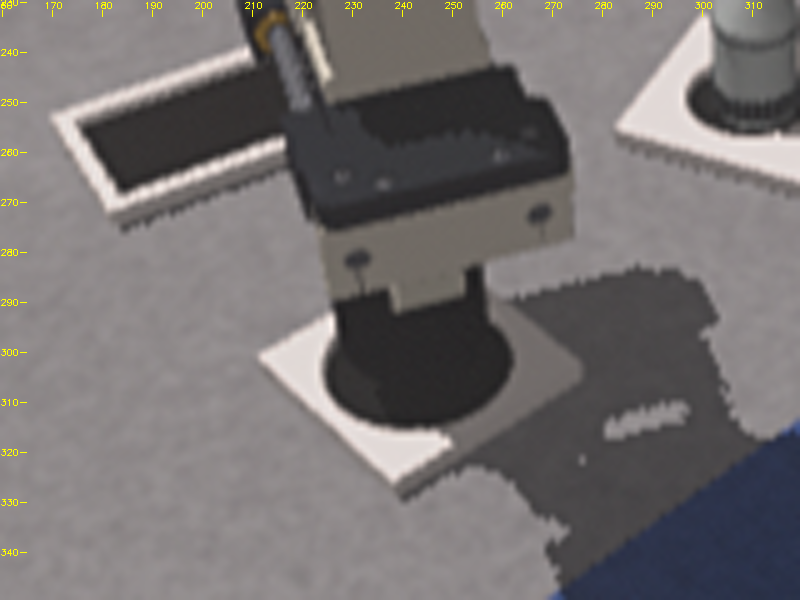

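The knob is centred over the large pocket (foot about (243,300) in the side view). Lowering.

apply_moves(rows=[[-0.1,0.3,0,0,0,0,40],[0,0.5,0,0,0,0,40],[0,0.4,0,0,0,0,40],[0,0.2,0,0,0,0,40],[0,0.1,0,0,0,0,40],[0,0.1,0,0,0,0,40],[0,0,0,0,0,0,40],[0,0,0,0,0,0,40]])

```text
time: 18.67
position: [0.432, 0.0981, 0.0208]
eef_rot: [[0.918, 0.004, 0.398], [-0.398, -0.001, 0.918], [0.004, -1.0, 0.0]]
force: [-0.3, 0.1, -1.0]
grip_width: 0.537
```

```bash
python3 go.py .4315 .0975 .02 66.5
```

```text
t 18.67 p [0.432  0.0981 0.0208] jawyaw 66.57 tilt 0.21 F [-0.3  0.1 -1. ] g 0.537 j [-0.58  0.42  0.31  2.22 -0.24  0.53  1.07]
shift cm [-0.02  0.08 -0.08] ry 0.07
rotvec [-0.01  0.07  0.21]
```

apply_moves(rows=[[0,0.1,0,0,0,0,40],[0,0.1,0,0,0,0,40],[0,0,0,0,0,0,40],[0,0,0,0,0,0,40]])

```text
time: 19.0
position: [0.4327, 0.0981, 0.0203]
eef_rot: [[0.917, 0.005, 0.398], [-0.398, -0.0, 0.917], [0.005, -1.0, 0.002]]
force: [0.3, -0.5, -1.6]
grip_width: 0.536
```

```bash
python3 go.py .4315 .0975 .02 66.5
```

```text
t 19.0 p [0.4327 0.0981 0.0203] jawyaw 66.54 tilt 0.28 F [ 0.3 -0.5 -1.6] g 0.536 j [-0.58  0.42  0.31  2.22 -0.25  0.52  1.07]
shift cm [-0.09  0.03 -0.11] ry 0.04
rotvec [-0.11  0.04  0.26]
```

apply_moves(rows=[[0,0.1,0,0,0,0,40],[0,0,0,0,0,0,55],[0,0,0,0,0,0,65],[0,0,0,0,0,0,80],[0,0,0,0,0,0,100],[0,0,0,0,0,0,100],[0,0,0,0,0,0,100],[0,0,0,0,0,0,100],[0,-0.5,0,0,0,0,100],[0,-1,0,0,0,0,100],[0,-1.5,0,0,0,0,100],[0,-2,0,0,0,0,100],[0,-2,0,0,0,0,100],[0,-2,0,0,0,0,100],[0,-1,0,0,0,0,100],[0,0,0,0,0,0,100],[0,0,0,0,0,0,100]])

```text
time: 20.42
position: [0.4317, 0.0974, 0.1254]
eef_rot: [[0.917, 0.004, 0.399], [-0.399, -0.001, 0.917], [0.004, -1.0, 0.001]]
force: [0.6, 0.5, -0.5]
grip_width: 0.999
```

```bash
python3 go.py .6407 -.2888 .13 56.5
```

```text
t 20.42 p [0.4317 0.0974 0.1254] jawyaw 66.49 tilt 0.25 F [ 0.6  0.5 -0.5] g 0.999 j [-0.67  0.24  0.39  2.13 -0.12  0.8   0.96]
shift cm [ 34.58  -0.34 -27.07] ry 9.99
rotvec [-0.07  9.99  0.23]
```

apply_moves(rows=[[0.8,0,-0.6,0,0,0,100],[1.6,-0.1,-1.3,0,0,0,100],[2.4,-0.1,-1.9,0,0,0,100],[2.6,-0.1,-2.0,0,0,0,100],[2.6,-0.1,-2.0,0,0,0,100],[2.6,-0.1,-2.0,0,0,0,100],[2.6,-0.1,-2.0,0,0,0,100],[2.6,-0.1,-2.0,0,0,0,100],[2.6,-0.1,-2.0,0,0,0,100],[2.6,-0.1,-2.0,0,0,0,100],[2.6,-0.1,-2.0,0,0,0,100],[2.6,-0.1,-2.0,0,0,0,100],[2.4,-0.1,-1.9,0,0,0,100],[2.0,0,-1.4,0,0,0,100],[1.4,0,-1.0,0,0,0,100],[0.6,0,-0.5,0,0,0,100],[0,0,0,0,0,0,100],[0,0,0,0,0,0,100]])

```text
time: 21.92
position: [0.6424, -0.2995, 0.1126]
eef_rot: [[0.92, -0.025, 0.391], [-0.391, 0.003, 0.92], [-0.024, -1.0, -0.007]]
force: [0.4, 0.0, -0.3]
grip_width: 1.003
```

```bash
python3 go.py .6407 -.2888 .11 56.5;  python3 - <<'E'
from h import *
from plant import vision
for n in('side','top'):
    d=vision.snapshot(n);pickle.dump(d,open(n+'5.pkl','wb'))
    cv2.imwrite(f'pics/{n}5.png',d['frame'])
E
```

```text
t 21.92 p [ 0.6424 -0.2995  0.1126] jawyaw 66.96 tilt 1.44 F [ 0.4  0.  -0.3] g 1.003 j [ 0.1   0.69  0.44  1.44 -0.3   1.1   1.77]
shift cm [-0.57  0.27  0.92] ry 10.46
rotvec [ 0.53 10.46 -1.34]
```

View pics/side5.png

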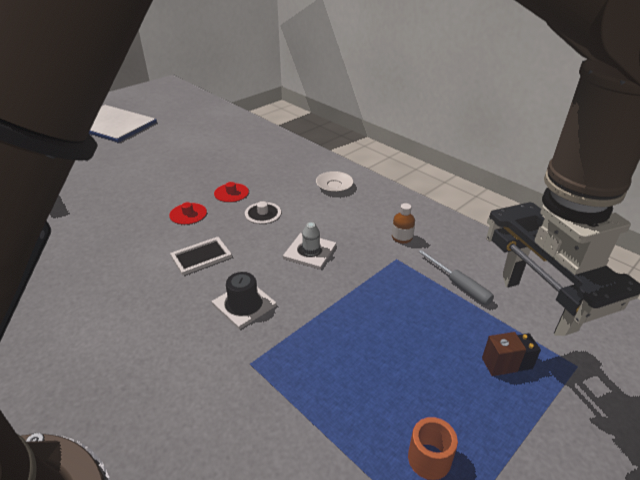

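View pics/top5.png

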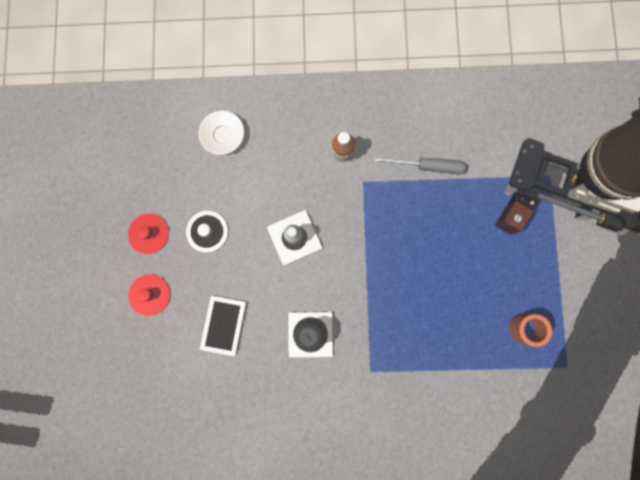

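Objective and knob are seated; the driver and bottle are untouched. Next I'll turn to line up with the block, then descend.

apply_moves(rows=[[-0.2,0,0.2,0.2,2,-0.5,100],[-0.2,0,0.3,0.2,3,-0.5,100],[-0.1,0,0.2,0,3,-0.2,100],[0,0,0.1,0,1.5,0,100],[0,0,0,0,0,0,100],[0,0,0,0,0,0,100],[0,0,0,0,0,0,100]])

```text
time: 22.6
position: [0.6409, -0.2774, 0.1145]
eef_rot: [[0.846, -0.001, 0.534], [-0.534, 0.007, 0.846], [-0.004, -1.0, 0.005]]
force: [-0.3, -0.0, 0.1]
grip_width: 1.0
```

```bash
python3 go.py .6407 -.2888 .02 56.5
```

```text
t 22.6 p [ 0.6409 -0.2774  0.1145] jawyaw 57.74 tilt 0.39 F [-0.3 -0.   0.1] g 1.0 j [ 0.05  0.66  0.48  1.5  -0.34  1.06  1.61]
shift cm [ 0.63  9.45 -1.02] ry 1.24
rotvec [-0.3   1.24 -0.25]
```

apply_moves(rows=[[0.3,0.5,-0.4,-0.1,0.6,-0.2,100],[0.2,0.8,-0.3,0,0.4,0,100],[0,1.2,-0.1,0,0,0,100],[0,1.2,0,0,0,0,100],[0,1.0,0,0,0,0,100],[0,0.6,0,0,0,0,100],[0,0.3,0,0,0,0,100],[0,0,0,0,0,0,100],[0,0,0,0,0,0,100]])

```text
time: 23.35
position: [0.639, -0.2873, 0.0499]
eef_rot: [[0.836, -0.002, 0.548], [-0.548, 0.004, 0.836], [-0.004, -1.0, 0.002]]
force: [0.1, -0.4, 0.3]
grip_width: 1.0
```

```bash
python3 go.py .6407 -.2888 .02 56.5; python3 - <<'E'
from h import *
from plant import vision
for n in('side','top'):
    d=vision.snapshot(n);
    crop(d,*((450,280,160,120) if n=='side' else (460,150,150,110)),5,f'pics/{n}6.png')
E
```

```text
t 23.35 p [ 0.639  -0.2873  0.0499] jawyaw 56.74 tilt 0.28 F [ 0.1 -0.4  0.3] g 1.0 j [ 0.08  0.73  0.45  1.55 -0.37  0.95  1.64]
shift cm [ 0.24  2.98 -0.04] ry 0.24
rotvec [-0.14  0.24 -0.24]
```

View pics/side6.png

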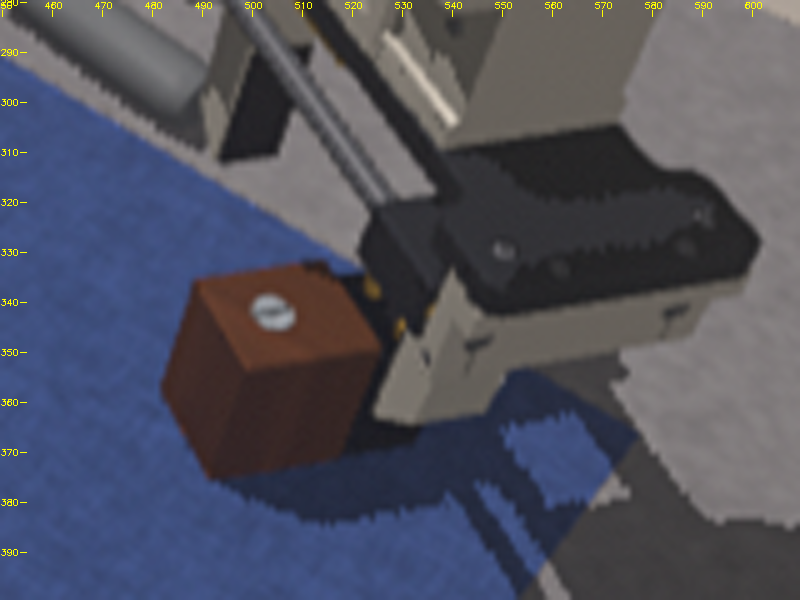

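View pics/top6.png

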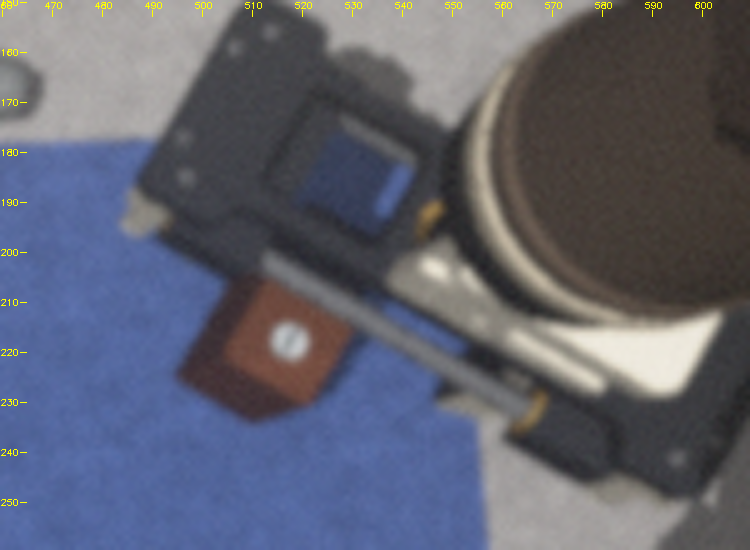

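```bash
python3 - <<'E'
from h import *
from plant import get_state
s=get_state();R=np.array(s['eef_rot']);p=np.array(s['position'])
d=pickle.load(open('side5.pkl','rb'))
for sg in(-1,1):
  for x in(-.0095,.0095): print(sg,x,proj(d,p+R@[x,0,sg*.046]).round(1))
# block outline est: mid (.644,-.291)
a=np.radians(-33.5);ex=np.array([np.cos(a),np.sin(a),0]);ey=np.array([-np.sin(a),np.cos(a),0])
m=np.array([.644,-.291,.056])
for x,y in((-.035,-.018),(-.035,.018),(.009,.018),(.009,-.018)): print(proj(d,m+x*ex+y*ey).round(1))
print(proj(d,m+.035*ex-.017*ey-[0,0,.008]),proj(d,m+.035*ex-.017*ey-[0,0,.054]))
E
```

```text
-1 -0.0095 [519.7 369.4]
-1 0.0095 [531.9 367.3]
1 -0.0095 [490.1 321.6]
1 0.0095 [501.3 319.9]
[498.7 353.7]
[487.5 334.8]
[514.4 330.6]
[526.5 349.1]
[540.84477272 349.49629309] [532.54690651 368.95713875]
```

```bash
python3 - <<'E'
from h import *
d=pickle.load(open('side5.pkl','rb'))
R=np.array([[0.913,-0.004,0.409],[-0.409,-0.005,0.913],[-0.001,-1,-0.006]])
p=np.array([.4645,-.11,.1286])
for w,h in((.046,0),(.046,-.018),(.065,0)):
 for sg in(-1,1):
  for x in(-.0095,.0095): print(w,h,sg,x,proj(d,p+R@[x,h,sg*w]).round(1))
E
```

```text
0.046 0 -1 -0.0095 [351.5 329.1]
0.046 0 -1 0.0095 [364.6 325.3]
0.046 0 1 -0.0095 [326.8 284.2]
0.046 0 1 0.0095 [338.9 281.2]
0.046 -0.018 -1 -0.0095 [352.  319.6]
0.046 -0.018 -1 0.0095 [365.4 315.9]
0.046 -0.018 1 -0.0095 [326.9 275. ]
0.046 -0.018 1 0.0095 [339.2 272. ]
0.065 0 -1 -0.0095 [357.2 339.5]
0.065 0 -1 0.0095 [370.6 335.6]
0.065 0 1 -0.0095 [322.3 276. ]
0.065 0 1 0.0095 [334.2 273.1]
```

```bash
python3 - <<'E'
from h import *
d=pickle.load(open('side1.pkl','rb'));cv2.imwrite('pics/s1full.png',d['frame'])
d=pickle.load(open('side5.pkl','rb'));crop(d,480,190,160,150,5,'pics/s5z.png')
E
python3 - <<'E'
import sys;sys.path.insert(0,'.')
from h import *
d=pickle.load(open('side5.pkl','rb'))
R=np.array([[0.92, -0.025, 0.391], [-0.391, 0.003, 0.92], [-0.024, -1.0, -0.007]]);p=np.array([.6424,-.2995,.1126])
for sg in(-1,1):
  for x in(-.0095,.0095): print(sg,x,proj(d,p+R@[x,0,sg*.046]).round(1))
E
```

```text
-1 -0.0095 [547.3 343.5]
-1 0.0095 [558.5 339.7]
1 -0.0095 [503.4 298. ]
1 0.0095 [513.8 294.9]
```

View pics/s5z.png

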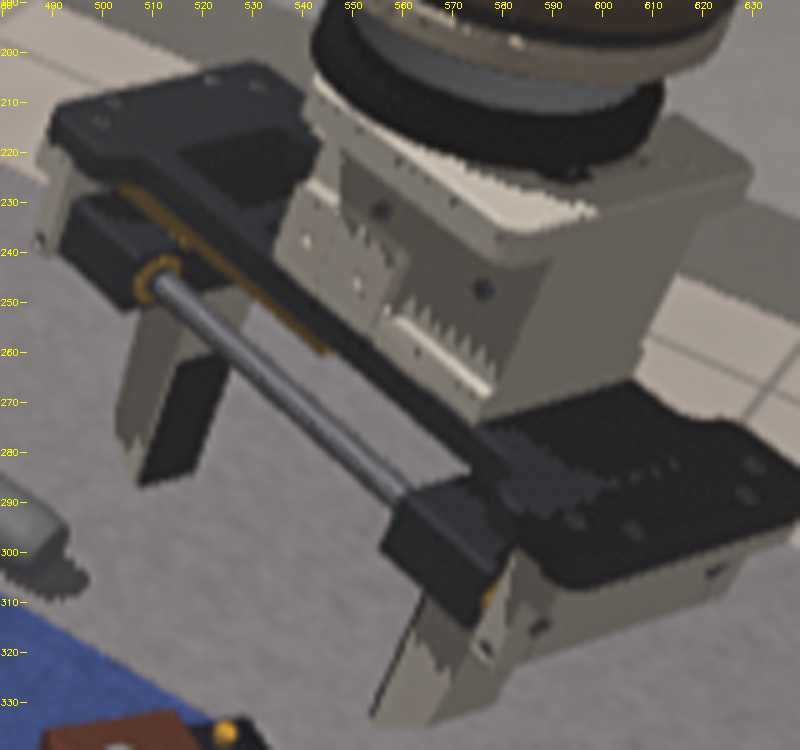

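View pics/s1full.png

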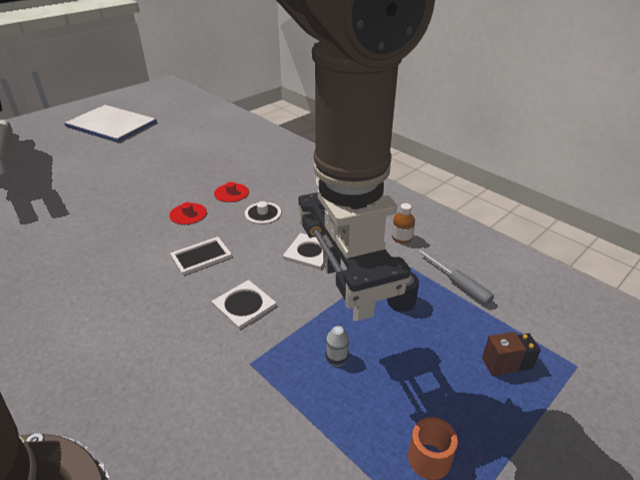

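The calibration check puts the pads on the wooden part of the block, as intended. The visible tips ride about 20 mm above the TCP, so I'll go slightly lower, to TCP z 0.014.

apply_moves(rows=[[0.1,0.5,0,0,0.1,-0.2,100],[0.1,0.9,0,0,0,0,100],[0,0.9,0,0,0,0,100],[0,0.6,0,0,0,0,100],[0,0.3,0,0,0,0,100],[0,0,0,0,0,0,100],[0,0,0,0,0,0,100]])

```text
time: 24.03
position: [0.6423, -0.2885, 0.0161]
eef_rot: [[0.835, 0.004, 0.55], [-0.55, 0.001, 0.835], [0.003, -1.0, 0.003]]
force: [0.6, 0.0, 0.2]
grip_width: 0.998
```

```bash
python3 go.py .6407 -.2888 .014 56.5
```

```text
t 24.03 p [ 0.6423 -0.2885  0.0161] jawyaw 56.67 tilt 0.25 F [0.6 0.  0.2] g 0.998 j [ 0.09  0.77  0.44  1.56 -0.39  0.89  1.65]
shift cm [-0.11  0.21 -0.12] ry 0.17
rotvec [-0.2   0.17  0.15]
```

apply_moves(rows=[[-0.1,0.1,-0.1,0,0,0,100],[0,0,0,0,0,0,25],[0,0,0,0,0,0,25],[0,0,0,0,0,0,25],[0,0,0,0,0,0,25],[0,0,0,0,0,0,25],[0,0,0,0,0,0,25],[0,0,0,0,0,0,25],[0,0,0,0,0,0,25],[0,0,0,0,0,0,25],[0,0,0,0,0,0,25]])

```text
time: 24.95
position: [0.6416, -0.2892, 0.0165]
eef_rot: [[0.835, 0.006, 0.549], [-0.55, 0.001, 0.835], [0.005, -1.0, 0.004]]
force: [0.2, -0.5, 0.7]
grip_width: 0.388
```

```bash
python3 go.py .6407 -.2888 .014 56.5; python3 - <<'E'
from h import *
from plant import vision
d=vision.snapshot('side');crop(d,450,280,160,120,5,'pics/side7.png')
E
```

```text
t 24.95 p [ 0.6416 -0.2892  0.0165] jawyaw 56.67 tilt 0.36 F [ 0.2 -0.5  0.7] g 0.388 j [ 0.09  0.77  0.43  1.57 -0.39  0.89  1.65]
shift cm [-0.1   0.25 -0.02] ry 0.17
rotvec [-0.23  0.17  0.27]
```

View pics/side7.png

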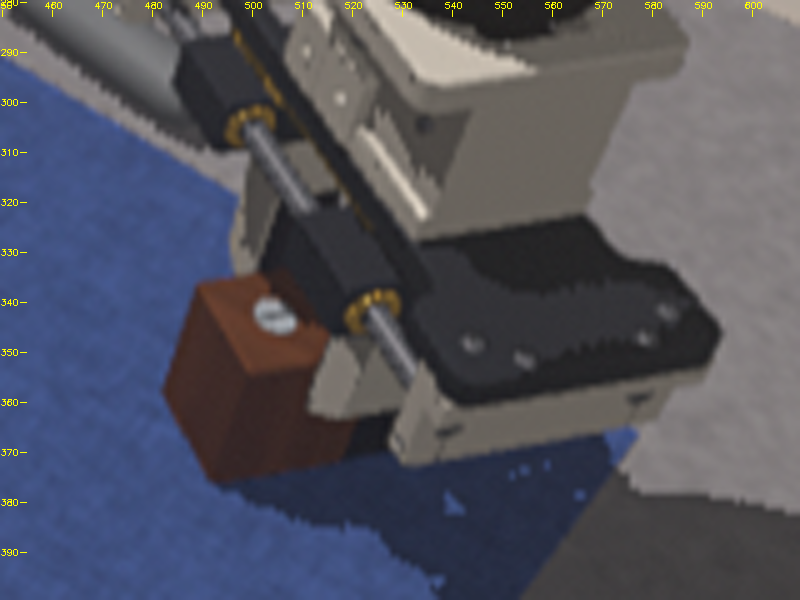

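Grip is 36 mm on the wood. Lift.

apply_moves(rows=[[0,-0.4,0,0,0,0,25],[0,-1,0,0,0,0,25],[0,-1.5,0,0,0,0,25],[0,-2,0,0,0,0,25],[0,-2,0,0,0,0,25],[0,-2,0,0,0,0,25],[0,-2,0,0,0,0,25],[0,-1,0,0,0,0,25],[0,-0.4,0,0,0,0,25],[0,0,0,0,0,0,25],[0,0,0,0,0,0,25]], grip_force=25)

```text
time: 25.92
position: [0.6388, -0.2889, 0.1481]
eef_rot: [[0.835, 0.003, 0.55], [-0.55, 0.002, 0.835], [0.002, -1.0, 0.003]]
force: [-0.5, 0.2, -1.4]
grip_width: 0.388
```

```bash
python3 go.py .4496 .2621 .14 78.7
```

```text
t 25.92 p [ 0.6388 -0.2889  0.1481] jawyaw 56.61 tilt 0.19 F [-0.5  0.2 -1.4] g 0.388 j [ 0.05  0.64  0.5   1.46 -0.32  1.12  1.6 ]
shift cm [-46.12   0.84  35.59] ry -22.09
rotvec [ -0.15 -22.09   0.12]
```

apply_moves(rows=[[-0.8,0,0.6,0,0,0,25],[-1.6,0,1.2,0,0,0,25],[-2.2,-0.1,1.7,0,0,0,25],[-2.6,-0.1,2.0,0,0,0,25],[-2.6,-0.1,2.0,0,0,0,25],[-2.6,-0.1,2.0,0,0,0,25],[-2.6,-0.1,2.0,0,0,0,25],[-2.6,-0.1,2.0,0,0,0,25],[-2.6,-0.1,2.0,0,0,0,25],[-2.6,-0.1,2.0,0,0,0,25],[-2.6,-0.1,2.0,0,0,0,25],[-2.6,-0.1,2.0,0,0,0,25],[-2.6,-0.1,2.0,0,0,0,25],[-2.6,-0.1,2.0,0,0,0,25],[-2.6,-0.1,2.0,0,0,0,25],[-2.2,0,1.7,0,0,0,25],[-1.6,0,1.2,0,0,0,25],[-0.8,0,0.6,0,0,0,25],[0,0,0,0,0,0,25],[0,0,0,0,0,0,25]])

```text
time: 27.58
position: [0.4376, 0.2214, 0.1411]
eef_rot: [[0.84, -0.035, 0.542], [-0.542, -0.004, 0.84], [-0.027, -0.999, -0.022]]
force: [-0.1, -0.8, -1.5]
grip_width: 0.387
```

```bash
python3 go.py .4496 .2621 .13 78.7
```

```text
t 27.58 p [0.4376 0.2214 0.1411] jawyaw 57.18 tilt 2.0 F [-0.1 -0.8 -1.5] g 0.387 j [-0.91  0.32  0.44  1.97 -0.18  0.92  0.62]
shift cm [-1.17  1.05  4.09] ry -21.52
rotvec [  0.97 -21.54  -1.76]
```

Turning −21.5° and shifting.

apply_moves(rows=[[0,0,0.4,0.3,-2,-0.6,25],[0,0,0.6,0.3,-4,-0.6,25],[0,0,0.6,0.2,-5,-0.4,25],[0,0,0.6,0.2,-5,-0.2,25],[0,0,0.5,0,-3,0,25],[0,0,0.3,0,-1.5,0,25],[0,0,0,0,0,0,25],[0,0,0,0,0,0,25],[0,0,0,0,0,0,25]])

```text
time: 28.33
position: [0.4564, 0.2353, 0.1395]
eef_rot: [[0.979, 0.007, 0.205], [-0.205, -0.01, 0.979], [0.009, -1.0, -0.008]]
force: [-0.6, 0.3, -1.4]
grip_width: 0.392
```

```bash
python3 go.py .4496 .2621 .05 78.7
```

```text
t 28.33 p [0.4564 0.2353 0.1395] jawyaw 78.17 tilt 0.69 F [-0.6  0.3 -1.4] g 0.392 j [-0.87  0.33  0.36  1.95 -0.13  0.89  0.92]
shift cm [-1.3   8.92  2.55] ry -0.53
rotvec [ 0.45 -0.53  0.52]
```

apply_moves(rows=[[-0.3,0,0.6,0.2,-0.3,0.3,25],[-0.4,0.2,0.8,0.2,-0.1,0.2,25],[-0.3,0.6,0.6,0,0,0,25],[-0.1,1.0,0.3,0,0,0,25],[0,1.4,0,0,0,0,25],[0,1.4,0,0,0,0,25],[0,1.2,0,0,0,0,25],[0,0.8,0,0,0,0,25],[0,0.4,0,0,0,0,25],[0,0,0,0,0,0,25],[0,0,0,0,0,0,25]])

```text
time: 29.25
position: [0.4479, 0.2644, 0.0614]
eef_rot: [[0.98, -0.002, 0.197], [-0.197, -0.001, 0.98], [-0.002, -1.0, -0.001]]
force: [0.2, -0.4, -1.6]
grip_width: 0.389
```

```bash
python3 go.py .4496 .2621 .035 78.7
```

```text
t 29.25 p [0.4479 0.2644 0.0614] jawyaw 78.64 tilt 0.12 F [ 0.2 -0.4 -1.6] g 0.389 j [-0.87  0.45  0.31  2.   -0.2   0.72  0.94]
shift cm [ 0.21  2.64 -0.19] ry -0.06
rotvec [ 0.07 -0.06 -0.1 ]
```

apply_moves(rows=[[0.1,0.4,-0.1,0,0,0,25],[0.1,0.7,-0.1,0,0,0,25],[0,0.6,0,0,0,0,25],[0,0.4,0,0,0,0,25],[0,0.2,0,0,0,0,25],[0,0,0,0,0,0,25],[0,0,0,0,0,0,25]])

```text
time: 29.83
position: [0.451, 0.2624, 0.0374]
eef_rot: [[0.98, 0.001, 0.197], [-0.197, 0.001, 0.98], [0.0, -1.0, 0.001]]
force: [0.1, 0.7, -1.9]
grip_width: 0.388
```

```bash
python3 go.py .4496 .2621 .0175 78.7; python3 - <<'E'
from h import *
from plant import vision
for n in('side','top'):
    d=vision.snapshot(n)
    crop(d,*((140,190,150,110) if n=='side' else (160,270,130,110)),5,f'pics/{n}8.png')
E
```

```text
t 29.83 p [0.451  0.2624 0.0374] jawyaw 78.61 tilt 0.07 F [ 0.1  0.7 -1.9] g 0.388 j [-0.84  0.49  0.29  2.02 -0.22  0.66  0.96]
shift cm [-0.13  1.99 -0.06] ry -0.09
rotvec [-0.06 -0.09  0.03]
```

View pics/side8.png

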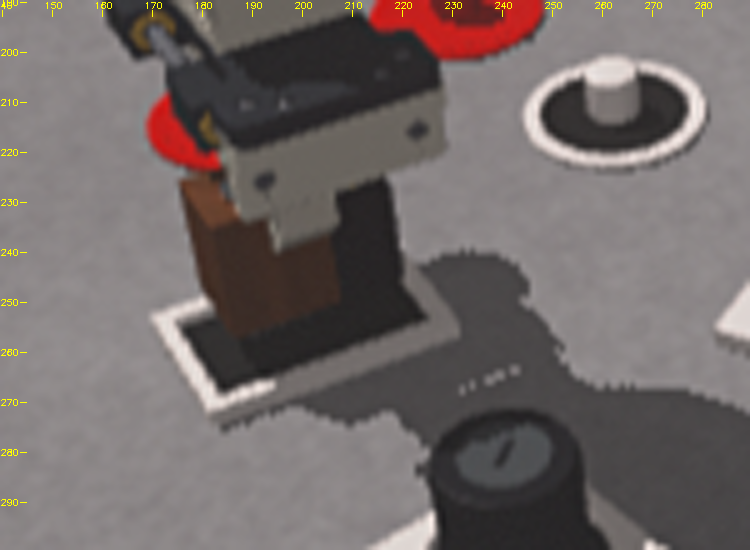

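View pics/top8.png

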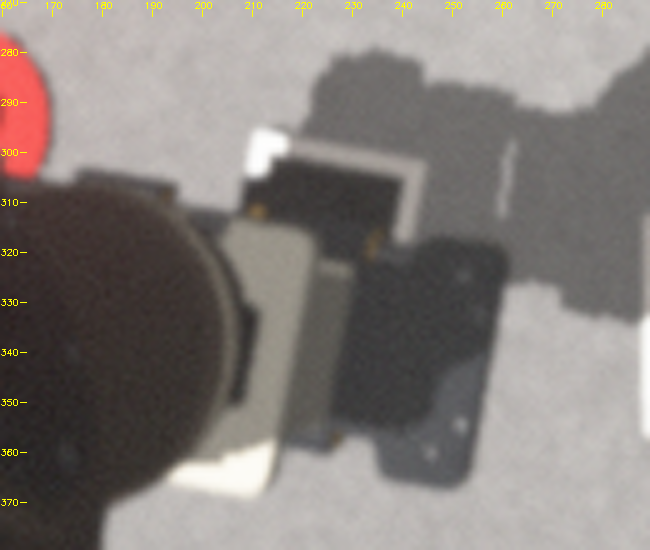

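The block is parallel to the pocket and over it. Lowering.

apply_moves(rows=[[-0.1,0.3,0,0,0,0,25],[0,0.5,0,0,0,0,25],[0,0.5,0,0,0,0,25],[0,0.2,0,0,0,0,25],[0,0.1,0,0,0,0,25],[0,0.1,0,0,0,0,25],[0,0,0,0,0,0,25],[0,0,0,0,0,0,25]])

```text
time: 30.6
position: [0.4501, 0.2631, 0.0191]
eef_rot: [[0.98, 0.001, 0.197], [-0.197, 0.002, 0.98], [0.001, -1.0, 0.002]]
force: [-0.0, 0.5, -1.3]
grip_width: 0.389
```

```bash
python3 go.py .4496 .2621 .0175 78.7
```

```text
t 30.6 p [0.4501 0.2631 0.0191] jawyaw 78.63 tilt 0.12 F [-0.   0.5 -1.3] g 0.389 j [-0.83  0.51  0.28  2.04 -0.23  0.62  0.97]
shift cm [-0.03  0.16 -0.11] ry -0.07
rotvec [-0.11 -0.07  0.06]
```

apply_moves(rows=[[0,0.1,-0.1,0,0,0,25],[0,0.1,0,0,0,0,25],[0,0.1,0,0,0,0,25],[0,0,0,0,0,0,25],[0,0,0,0,0,0,25]])

```text
time: 31.02
position: [0.4504, 0.2625, 0.0179]
eef_rot: [[0.98, 0.002, 0.197], [-0.197, 0.003, 0.98], [0.002, -1.0, 0.004]]
force: [-0.3, 0.5, -1.5]
grip_width: 0.387
```

```bash
python3 go.py .4496 .2621 .0175 78.7
```

```text
t 31.02 p [0.4504 0.2625 0.0179] jawyaw 78.64 tilt 0.24 F [-0.3  0.5 -1.5] g 0.387 j [-0.83  0.52  0.27  2.04 -0.24  0.61  0.98]
shift cm [-0.07  0.03 -0.06] ry -0.06
rotvec [-0.22 -0.06  0.1 ]
```

apply_moves(rows=[[0,0.1,0,0,0,0,25],[0,0.1,0,0,0,0,25],[0,0,0,0,0,0,25]])

```text
time: 31.27
position: [0.4507, 0.2628, 0.0174]
eef_rot: [[0.98, 0.003, 0.197], [-0.197, 0.005, 0.98], [0.002, -1.0, 0.005]]
force: [0.1, 0.5, -1.3]
grip_width: 0.394
```

```bash
python3 go.py .4496 .2621 .0175 78.7; python3 - <<'E'
from h import *
from plant import vision
d=vision.snapshot('side');crop(d,140,190,150,110,5,'pics/side9.png')
E
```

```text
t 31.27 p [0.4507 0.2628 0.0174] jawyaw 78.63 tilt 0.32 F [ 0.1  0.5 -1.3] g 0.394 j [-0.83  0.52  0.27  2.04 -0.24  0.61  0.98]
shift cm [-0.09 -0.01 -0.09] ry -0.07
rotvec [-0.3  -0.07  0.11]
```

View pics/side9.png

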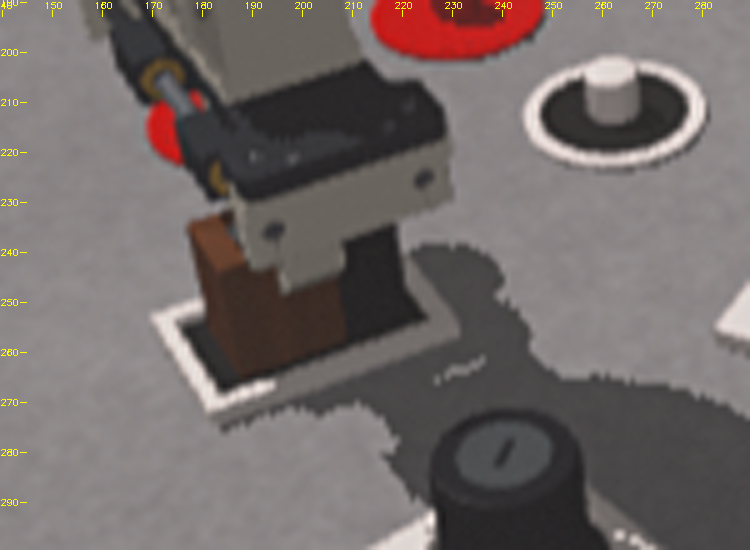

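The block sits in the pocket (wood foot corner about (188,265)). Releasing, then on to the sleeve.

apply_moves(rows=[[0,0.1,0,0,0,0,25],[0,0,0,0,0,0,42],[0,0,0,0,0,0,55],[0,0,0,0,0,0,70],[0,0,0,0,0,0,100],[0,0,0,0,0,0,100],[0,0,0,0,0,0,100],[0,0,0,0,0,0,100],[0,-0.5,0,0,0,0,100],[0,-1,0,0,0,0,100],[0,-1.5,0,0,0,0,100],[0,-2,0,0,0,0,100],[0,-2,0,0,0,0,100],[0,-2,0,0,0,0,100],[0,-1,0,0,0,0,100],[0,-0.3,0,0,0,0,100],[0,0,0,0,0,0,100],[0,0,0,0,0,0,100]])

```text
time: 32.82
position: [0.4507, 0.2617, 0.1296]
eef_rot: [[0.98, 0.004, 0.198], [-0.198, 0.006, 0.98], [0.003, -1.0, 0.007]]
force: [0.3, -0.8, -0.6]
grip_width: 0.998
```

```bash
python3 go.py .431 -.2965 .13 78.6
```

```text
t 32.82 p [0.4507 0.2617 0.1296] jawyaw 78.56 tilt 0.43 F [ 0.3 -0.8 -0.6] g 0.998 j [-0.89  0.35  0.34  1.95 -0.16  0.86  0.9 ]
shift cm [  9.14  -0.38 -55.11] ry -0.04
rotvec [-0.38 -0.04  0.18]
```

apply_moves(rows=[[0.2,0,-1.0,0,0,0,100],[0.3,-0.1,-2.0,0,0,0,100],[0.5,-0.1,-2.8,0,0,0,100],[0.5,-0.1,-3.2,0,0,0,100],[0.5,-0.1,-3.2,0,0,0,100],[0.5,-0.1,-3.2,0,0,0,100],[0.5,-0.1,-3.2,0,0,0,100],[0.5,-0.1,-3.2,0,0,0,100],[0.5,-0.1,-3.2,0,0,0,100],[0.5,-0.1,-3.2,0,0,0,100],[0.5,-0.1,-3.2,0,0,0,100],[0.5,-0.1,-3.2,0,0,0,100],[0.5,-0.1,-3.2,0,0,0,100],[0.5,-0.1,-3.2,0,0,0,100],[0.5,-0.1,-2.8,0,0,0,100],[0.4,0,-2.4,0,0,0,100],[0.3,0,-1.8,0,0,0,100],[0.2,0,-0.8,0,0,0,100],[0,0,0,0,0,0,100],[0,0,0,0,0,0,100]])

```text
time: 34.48
position: [0.41, -0.2653, 0.1283]
eef_rot: [[0.979, -0.023, 0.203], [-0.203, 0.0, 0.979], [-0.023, -1.0, -0.004]]
force: [0.3, -0.4, -0.2]
grip_width: 0.999
```

```bash
python3 go.py .431 -.2965 .1 78.6; python3 - <<'E'
from h import *
from plant import vision
for n in('side','top'):
    d=vision.snapshot(n);pickle.dump(d,open(n+'10.pkl','wb'))
    cv2.imwrite(f'pics/{n}10.png',d['frame'])
E
```

```text
t 34.48 p [ 0.41   -0.2653  0.1283] jawyaw 78.3 tilt 1.32 F [ 0.3 -0.4 -0.2] g 0.999 j [ 0.02  0.34  0.56  2.01 -0.21  0.87  2.06]
shift cm [ 2.75  2.78 -2.62] ry -0.3
rotvec [ 0.24 -0.3  -1.29]
```

View pics/side10.png

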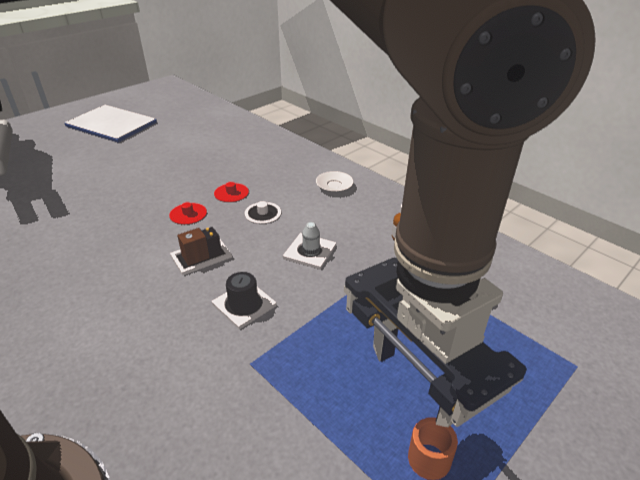

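View pics/top10.png

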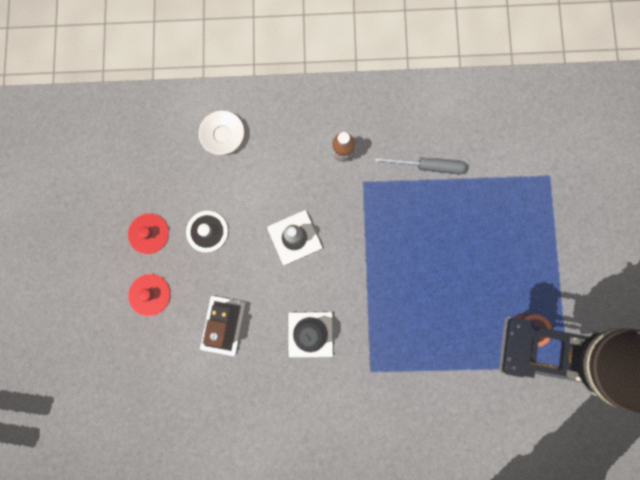

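The block stands in its pocket. Centring over the sleeve.

apply_moves(rows=[[0.6,0,-0.5,0,-0.2,-0.6,100],[0.8,0,-0.8,0.1,-0.1,-0.5,100],[0.7,0.2,-0.6,0,0,-0.1,100],[0.3,0.3,-0.3,0,0,0,100],[0,0.3,0,0,0,0,100],[0,0,0,0,0,0,100],[0,0,0,0,0,0,100],[0,0,0,0,0,0,100]])

```text
time: 35.25
position: [0.4338, -0.2886, 0.1187]
eef_rot: [[0.982, 0.001, 0.187], [-0.187, -0.0, 0.982], [0.001, -1.0, 0.0]]
force: [0.1, 0.9, 0.6]
grip_width: 0.998
```

```bash
python3 go.py .431 -.2965 .1 78.6
```

```text
t 35.25 p [ 0.4338 -0.2886  0.1187] jawyaw 79.2 tilt 0.03 F [0.1 0.9 0.6] g 0.998 j [ 0.08  0.39  0.54  1.96 -0.26  0.86  2.14]
shift cm [-0.13  1.87 -0.83] ry 0.6
rotvec [-0.    0.6   0.03]
```

apply_moves(rows=[[-0.1,0.3,-0.4,0,0.3,0,100],[0,0.6,-0.3,0,0.2,0,100],[0,1.0,0,0,0,0,100],[0,1.0,0,0,0,0,100],[0,0.8,0,0,0,0,100],[0,0.4,0,0,0,0,100],[0,0,0,0,0,0,100],[0,0,0,0,0,0,100]])

```text
time: 35.92
position: [0.43, -0.295, 0.0722]
eef_rot: [[0.98, -0.002, 0.197], [-0.197, 0.001, 0.98], [-0.002, -1.0, 0.001]]
force: [0.5, 0.7, -0.2]
grip_width: 0.999
```

```bash
python3 go.py .431 -.2965 .014 78.6; python3 - <<'E'
from h import *
from plant import vision
for n in('side','top'):
    d=vision.snapshot(n);
    crop(d,*((370,370,150,110) if n=='side' else (470,280,140,110)),5,f'pics/{n}11.png')
E
```

```text
t 35.92 p [ 0.43   -0.295   0.0722] jawyaw 78.64 tilt 0.11 F [ 0.5  0.7 -0.2] g 0.999 j [ 0.13  0.46  0.5   2.   -0.31  0.76  2.19]
shift cm [ 0.14  5.82 -0.13] ry 0.04
rotvec [-0.05  0.04 -0.1 ]
```

View pics/side11.png

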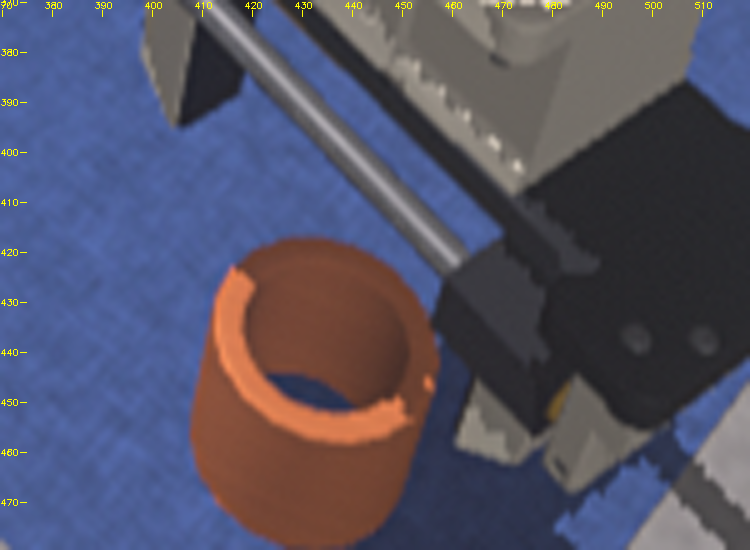

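View pics/top11.png

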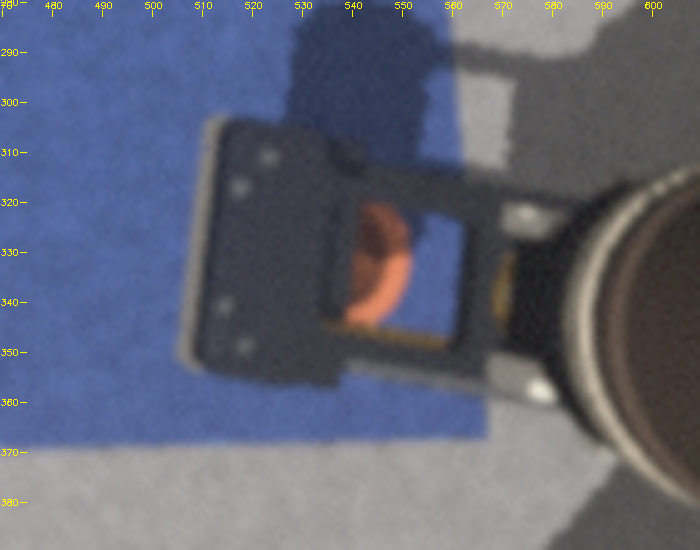

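apply_moves(rows=[[0.1,0.4,-0.1,0,0,0,100],[0,0.9,0,0,0,0,100],[0,1.2,0,0,0,0,100],[0,1.2,0,0,0,0,100],[0,0.8,0,0,0,0,100],[0,0.4,0,0,0,0,100],[0,0.2,0,0,0,0,100],[0,0,0,0,0,0,100],[0,0,0,0,0,0,100]])

```text
time: 36.77
position: [0.4331, -0.2973, 0.0189]
eef_rot: [[0.981, 0.003, 0.196], [-0.196, -0.001, 0.981], [0.003, -1.0, -0.0]]
force: [-0.0, -1.0, 0.7]
grip_width: 1.003
```

```bash
python3 go.py .431 -.2965 .014 78.6
```

```text
t 36.77 p [ 0.4331 -0.2973  0.0189] jawyaw 78.69 tilt 0.18 F [-0.  -1.   0.7] g 1.003 j [ 0.18  0.54  0.44  2.04 -0.38  0.64  2.25]
shift cm [-0.22  0.49  0.03] ry 0.09
rotvec [0.02 0.09 0.18]
```

apply_moves(rows=[[-0.1,0.2,0,0,0,0.1,100],[-0.1,0.1,0,0,0,0,100],[0,0.1,0,0,0,0,100],[0,0,0,0,0,0,45],[0,0,0,0,0,0,45],[0,0,0,0,0,0,45],[0,0,0,0,0,0,45],[0,0,0,0,0,0,45],[0,0,0,0,0,0,45],[0,0,0,0,0,0,45],[0,0,0,0,0,0,45]])

```text
time: 37.68
position: [0.4322, -0.2973, 0.0163]
eef_rot: [[0.981, 0.004, 0.196], [-0.196, -0.002, 0.981], [0.004, -1.0, -0.001]]
force: [0.9, -0.3, 0.5]
grip_width: 0.605
```

```bash
python3 go.py .431 -.2965 .014 78.6
```

```text
t 37.68 p [ 0.4322 -0.2973  0.0163] jawyaw 78.71 tilt 0.25 F [ 0.9 -0.3  0.5] g 0.605 j [ 0.18  0.54  0.44  2.04 -0.38  0.63  2.25]
shift cm [-0.13  0.23  0.05] ry 0.11
rotvec [0.04 0.11 0.25]
```

apply_moves(rows=[[0,0,0,0,0,0,45],[0,-0.4,0,0,0,0,45],[0,-1,0,0,0,0,45],[0,-1.5,0,0,0,0,45],[0,-2,0,0,0,0,45],[0,-2,0,0,0,0,45],[0,-2,0,0,0,0,45],[0,-2,0,0,0,0,45],[0,-1,0,0,0,0,45],[0,-0.4,0,0,0,0,45],[0,0,0,0,0,0,45],[0,0,0,0,0,0,45]], grip_force=30)

```text
time: 38.68
position: [0.4278, -0.2961, 0.1485]
eef_rot: [[0.98, -0.001, 0.198], [-0.198, 0.001, 0.98], [-0.001, -1.0, 0.0]]
force: [-0.1, -0.6, -2.7]
grip_width: 0.605
```

```bash
python3 go.py .633 .2937 .15 78.6
```

```text
t 38.68 p [ 0.4278 -0.2961  0.1485] jawyaw 78.56 tilt 0.07 F [-0.1 -0.6 -2.7] g 0.605 j [ 0.07  0.35  0.56  1.93 -0.23  0.93  2.12]
shift cm [ 8.41 -0.13 61.88] ry -0.04
rotvec [-0.03 -0.04 -0.06]
```

apply_moves(rows=[[0.1,0,0.8,0,0,0,45],[0.2,0,1.6,0,0,0,45],[0.3,-0.1,2.4,0,0,0,45],[0.4,-0.1,3.0,0,0,0,45],[0.4,-0.1,3.2,0,0,0,45],[0.5,-0.1,3.2,0,0,0,45],[0.5,-0.1,3.2,0,0,0,45],[0.5,-0.1,3.2,0,0,0,45],[0.5,-0.1,3.2,0,0,0,45],[0.5,-0.1,3.2,0,0,0,45],[0.5,-0.1,3.2,0,0,0,45],[0.5,-0.1,3.2,0,0,0,45],[0.5,-0.1,3.2,0,0,0,45],[0.5,-0.1,3.2,0,0,0,45],[0.5,-0.1,3.2,0,0,0,45],[0.5,-0.1,3.2,0,0,0,45],[0.4,-0.1,3.0,0,0,0,45],[0.3,-0.1,2.4,0,0,0,45],[0.2,0,1.6,0,0,0,45],[0.1,0,0.8,0,0,0,45]])

```text
time: 40.35
position: [0.6045, 0.2526, 0.1396]
eef_rot: [[0.979, -0.038, 0.202], [-0.203, -0.003, 0.979], [-0.037, -0.999, -0.01]]
force: [-0.3, -0.8, -3.3]
grip_width: 0.603
```

apply_moves(rows=[[0,0,0.2,0,0,0,45],[0,0,0,0,0,0,45],[0,0,0,0,0,0,45]])

```text
time: 40.6
position: [0.6024, 0.2563, 0.1362]
eef_rot: [[0.979, -0.043, 0.199], [-0.2, -0.005, 0.98], [-0.041, -0.999, -0.014]]
force: [-0.2, 0.2, -3.9]
grip_width: 0.607
```

```bash
python3 go.py .633 .2937 .12 78.6
```

```text
t 40.6 p [0.6024 0.2563 0.1362] jawyaw 78.5 tilt 2.5 F [-0.2  0.2 -3.9] g 0.607 j [-0.74  0.59  0.42  1.56 -0.27  1.1   1.12]
shift cm [2.32 1.46 4.29] ry -0.1
rotvec [ 0.78 -0.12 -2.38]
```

apply_moves(rows=[[0.5,0,0.8,0.3,0,-0.9,45],[0.7,0,1.2,0.3,0,-0.9,45],[0.5,0,1.0,0.1,0,-0.4,45],[0.2,0,0.5,0,0,0,45],[0,0,0.2,0,0,0,45],[0,0,0,0,0,0,45],[0,0,0,0,0,0,45],[0,0,0,0,0,0,45]])

```text
time: 41.27
position: [0.6318, 0.2868, 0.1361]
eef_rot: [[0.979, 0.001, 0.206], [-0.206, -0.002, 0.979], [0.002, -1.0, -0.001]]
force: [-0.2, -0.3, -3.1]
grip_width: 0.604
```

```bash
python3 go.py .633 .2937 .08 78.6
```

```text
t 41.27 p [0.6318 0.2868 0.1361] jawyaw 78.11 tilt 0.13 F [-0.2 -0.3 -3.1] g 0.604 j [-0.76  0.62  0.42  1.49 -0.27  1.08  1.08]
shift cm [-0.04  5.61  0.71] ry -0.49
rotvec [ 0.08 -0.49  0.1 ]
```

apply_moves(rows=[[0,0.3,0.3,0.1,-0.3,0.1,45],[0,0.7,0.3,0,-0.1,0,45],[0,1.0,0,0,0,0,45],[0,1.0,0,0,0,0,45],[0,1.0,0,0,0,0,45],[0,0.6,0,0,0,0,45],[0,0.3,0,0,0,0,45],[0,0.1,0,0,0,0,45],[0,0,0,0,0,0,45],[0,0,0,0,0,0,45]])

```text
time: 42.1
position: [0.6316, 0.2914, 0.0785]
eef_rot: [[0.98, -0.004, 0.2], [-0.2, -0.002, 0.98], [-0.003, -1.0, -0.002]]
force: [-0.3, 0.6, -3.8]
grip_width: 0.604
```

```bash
python3 go.py .633 .2937 .05 78.6; python3 - <<'E'
from h import *
from plant import vision
for n in('side','top'):
    d=vision.snapshot(n);pickle.dump(d,open(n+'12.pkl','wb'))
    crop(d,*((200,140,140,105) if n=='side' else (140,180,150,110)),5,f'pics/{n}12.png')
E
```

```text
t 42.1 p [0.6316 0.2914 0.0785] jawyaw 78.47 tilt 0.23 F [-0.3  0.6 -3.8] g 0.604 j [-0.75  0.68  0.4   1.53 -0.3   0.99  1.1 ]
shift cm [0.1  2.85 0.26] ry -0.13
rotvec [ 0.14 -0.13 -0.19]
```

View pics/side12.png

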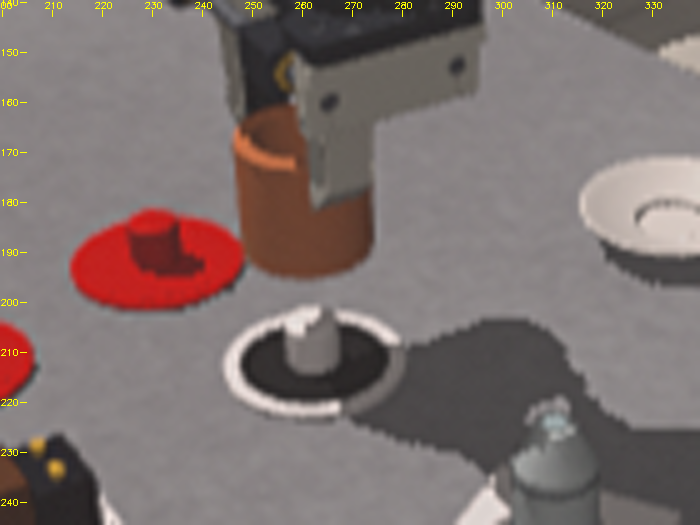

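View pics/top12.png

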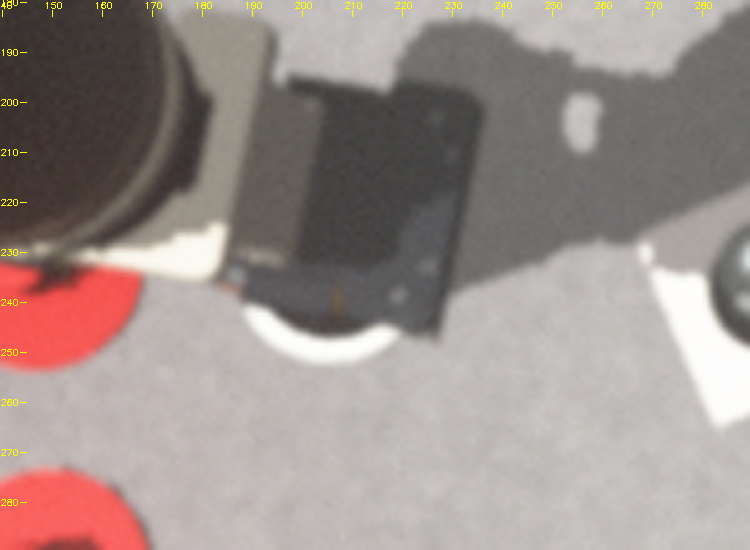

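```bash
python3 - <<'E'
from h import *
d=pickle.load(open('side12.pkl','rb'))
def circ(c,z,r=.028):
    P=np.array([proj(d,[c[0]+r*np.cos(a),c[1]+r*np.sin(a),z]) for a in np.linspace(0,6.283,73)]);return P.min(0).round(1),P.max(0).round(1)
c=(.6306,.2916)
print(circ(c,.064),circ(c,.118))
print('post',circ((.632,.2937),.025,.012),circ((.632,.2937),.003,.04))
E
```

```text
(array([247.1, 181.4]), array([273.8, 195.5])) (array([244.8, 159.2]), array([272.3, 172.8]))
post (array([256.1, 199.9]), array([267.2, 206.1])) (array([244. , 201.2]), array([280.6, 222. ]))
```

The prediction fits the side view to about 1 px: sleeve foot u about 248–274.5, post u about 256–267. Lowering over the post.

apply_moves(rows=[[0,0.3,0.1,0.1,-0.1,-0.1,45],[0,0.6,0.1,0,0,0,45],[0,0.6,0,0,0,0,45],[0,0.5,0,0,0,0,45],[0,0.2,0,0,0,0,45],[0,0,0,0,0,0,45],[0,0,0,0,0,0,45]])

```text
time: 42.78
position: [0.6328, 0.2941, 0.0555]
eef_rot: [[0.98, 0.001, 0.198], [-0.198, 0.001, 0.98], [0.001, -1.0, 0.001]]
force: [-0.5, -0.4, -3.5]
grip_width: 0.605
```

```bash
python3 go.py .632 .294 .0175 78.6; python3 - <<'E'
from h import *
from plant import vision
for n in('side',):
    d=vision.snapshot(n)
    crop(d,*((200,140,140,105) if n=='side' else (140,180,150,110)),5,f'pics/{n}13.png')
E
```

```text
t 42.78 p [0.6328 0.2941 0.0555] jawyaw 78.59 tilt 0.09 F [-0.5 -0.4 -3.5] g 0.605 j [-0.75  0.71  0.39  1.55 -0.31  0.94  1.11]
shift cm [-0.08  3.8  -0.03] ry -0.01
rotvec [-0.08 -0.01  0.03]
```

View pics/side13.png

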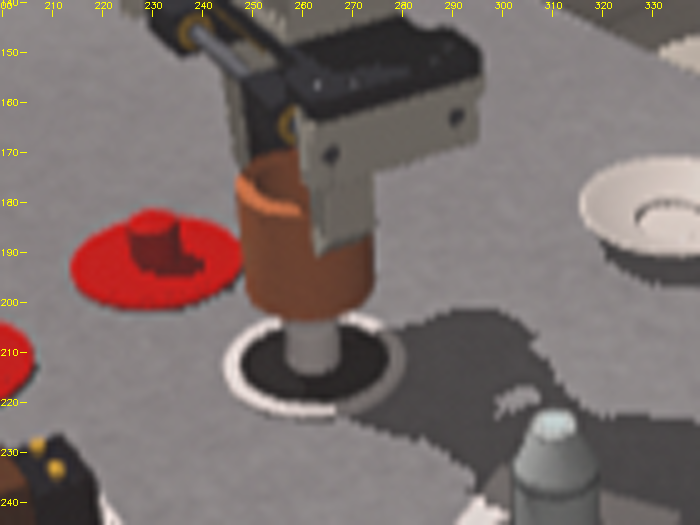

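apply_moves(rows=[[0,0.3,0,0,0,0,45],[0,0.6,0,0,0,0,45],[0,0.7,0,0,0,0,45],[0,0.6,0,0,0,0,45],[0,0.4,0,0,0,0,45],[0,0.2,0,0,0,0,45],[0,0,0,0,0,0,45],[0,0,0,0,0,0,45]])

```text
time: 43.5
position: [0.6328, 0.2941, 0.0243]
eef_rot: [[0.98, 0.001, 0.198], [-0.198, 0.001, 0.98], [0.001, -1.0, 0.001]]
force: [0.2, 0.3, -2.8]
grip_width: 0.607
```

```bash
python3 go.py .632 .294 .0175 78.6
```

```text
t 43.5 p [0.6328 0.2941 0.0243] jawyaw 78.59 tilt 0.08 F [ 0.2  0.3 -2.8] g 0.607 j [-0.74  0.74  0.37  1.57 -0.32  0.89  1.12]
shift cm [-0.08  0.68 -0.02] ry -0.01
rotvec [-0.07 -0.01  0.03]
```

apply_moves(rows=[[0,0.2,0,0,0,0,45],[0,0.2,0,0,0,0,45],[0,0.1,0,0,0,0,45],[0,0.1,0,0,0,0,45],[0,0.1,0,0,0,0,45],[0,0,0,0,0,0,45],[0,0,0,0,0,0,45]])

```text
time: 44.08
position: [0.6336, 0.2944, 0.0176]
eef_rot: [[0.98, 0.002, 0.198], [-0.198, 0.002, 0.98], [0.002, -1.0, 0.002]]
force: [0.4, 0.3, -2.8]
grip_width: 0.604
```

```bash
python3 go.py .632 .294 .0175 78.6
```

```text
t 44.08 p [0.6336 0.2944 0.0176] jawyaw 78.59 tilt 0.17 F [ 0.4  0.3 -2.8] g 0.604 j [-0.74  0.75  0.37  1.58 -0.33  0.87  1.13]
shift cm [-0.15  0.01 -0.07] ry -0.01
rotvec [-0.13 -0.01  0.1 ]
```

apply_moves(rows=[[-0.1,0.1,0,0,0,0,45],[0,0.1,0,0,0,0,45],[0,0.1,0,0,0,0,45],[0,0.1,0,0,0,0,45],[0,0,0,0,0,0,45]])

```text
time: 44.5
position: [0.6337, 0.2944, 0.0178]
eef_rot: [[0.98, 0.005, 0.198], [-0.198, 0.003, 0.98], [0.004, -1.0, 0.004]]
force: [0.1, -0.1, -3.2]
grip_width: 0.606
```

```bash
python3 go.py .632 .294 .0175 78.6; python3 - <<'E'
from h import *
from plant import vision
d=vision.snapshot('side');crop(d,200,140,140,105,5,'pics/side14.png')
E
```

```text
t 44.5 p [0.6337 0.2944 0.0178] jawyaw 78.56 tilt 0.34 F [ 0.1 -0.1 -3.2] g 0.606 j [-0.74  0.75  0.37  1.58 -0.33  0.87  1.13]
shift cm [-0.16  0.03 -0.08] ry -0.04
rotvec [-0.25 -0.04  0.23]
```

View pics/side14.png

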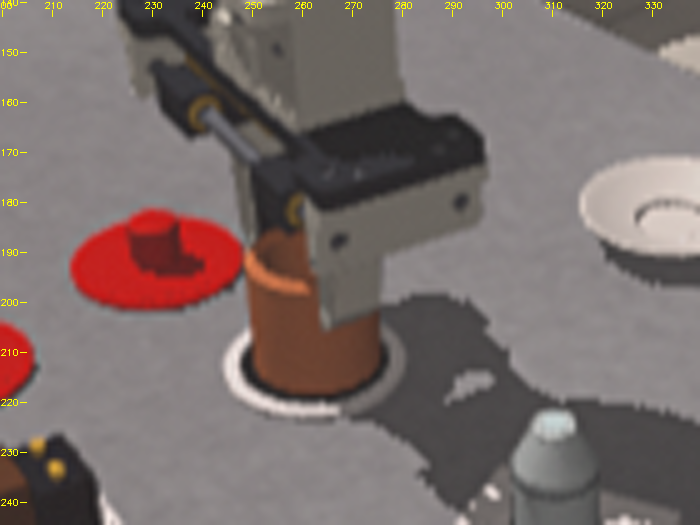

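The sleeve stands on the disc round the post. z has stopped at 17.8 mm and the dark ring shows all round. Releasing and withdrawing.

apply_moves(rows=[[0,0,0,0,0,0,62],[0,0,0,0,0,0,72],[0,0,0,0,0,0,100],[0,0,0,0,0,0,100],[0,0,0,0,0,0,100],[0,0,0,0,0,0,100],[0,0,0,0,0,0,100],[0,-0.5,0,0,0,0,100],[0,-1,0,0,0,0,100],[0,-1.5,0,0,0,0,100],[0,-2,0,0,0,0,100],[0,-2,0,0,0,0,100],[0,-2,0,0,0,0,100],[0,-2,0,0,0,0,100],[0,-2,0,0,0,0,100],[0,-1,0,0,0,0,100],[0,0,0,0,0,0,100]])

```text
time: 45.97
position: [0.6339, 0.2936, 0.1713]
eef_rot: [[0.98, 0.009, 0.199], [-0.199, 0.005, 0.98], [0.008, -1.0, 0.007]]
force: [0.3, -0.4, -0.3]
grip_width: 0.998
```

apply_moves(rows=[[-0.8,0,0.6,0,0,0,100],[-1.6,0,1.2,0,0,0,100],[-2.4,0,2,0,0,0,100],[-2.4,0,2,0,0,0,100],[-2.4,0,2,0,0,0,100],[-2.4,0,2,0,0,0,100],[-2.4,0,2,0,0,0,100],[-2.4,0,2,0,0,0,100],[-2.4,0,2,0,0,0,100],[-2.0,0,1.6,0,0,0,100],[-1.4,0,1,0,0,0,100],[-0.6,0,0.4,0,0,0,100],[0,0,0,0,0,0,100],[0,0,0,0,0,0,100],[0,0,0,0,0,0,100]])

```text
time: 47.22
position: [0.4212, 0.5326, 0.152]
eef_rot: [[0.98, -0.008, 0.199], [-0.199, -0.012, 0.98], [-0.005, -1.0, -0.014]]
force: [-0.4, 0.1, -0.3]
grip_width: 1.003
```

```bash
python3 go.py .632 .294 .0175 78.6; python3 - <<'E'
from h import *
from plant import vision
for n in('side','top'):
    d=vision.snapshot(n);pickle.dump(d,open(n+'15.pkl','wb'));cv2.imwrite(f'pics/{n}15.png',d['frame'])
    crop(d,*((160,160,180,165) if n=='side' else (185,205,155,160)),4-0,f'pics/{n}15c.png')
E
```

```text
t 47.22 p [0.4212 0.5326 0.152 ] jawyaw 78.54 tilt 0.85 F [-0.4  0.1 -0.3] g 1.003 j [-1.23  0.59  0.41  1.5  -0.25  1.12  0.6 ]
shift cm [ 25.47  13.57 -19.01] ry -0.06
rotvec [ 0.79 -0.06 -0.31]
```

View pics/side15c.png

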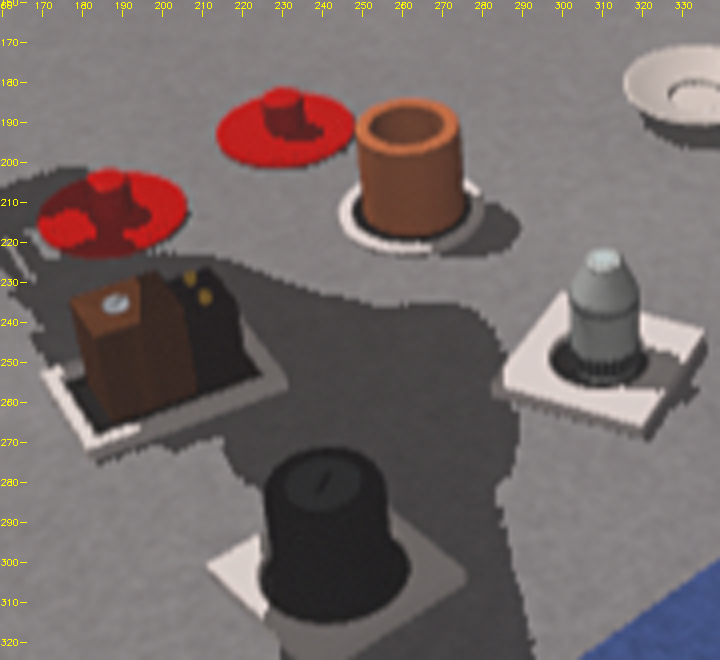

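View pics/top15c.png

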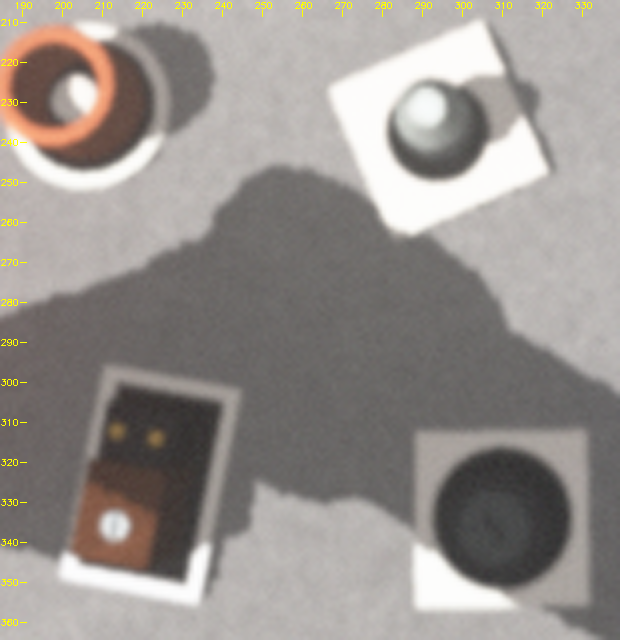

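View pics/top15.png

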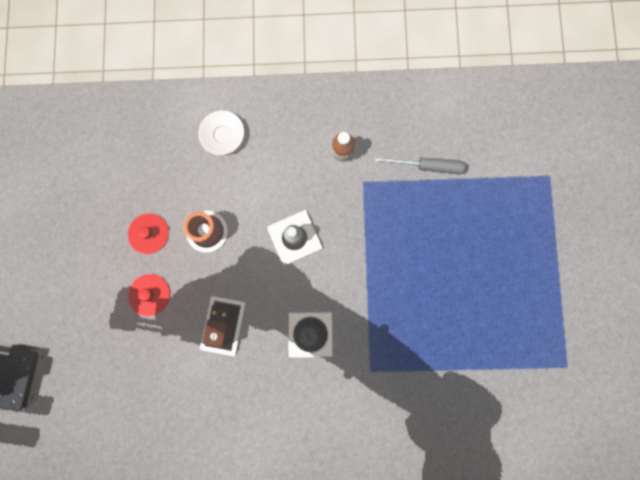

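```bash
python3 - <<'E'
from h import *
t=pickle.load(open('top15.pkl','rb'));s=pickle.load(open('side15.pkl','rb'))
for n,T,S,z,c in(('obj',(291.7,231.5),(310,224.5),.067,(.614,.1235)),('knob',(308,336),(240.5,279.5),.057,(.4315,.0975)),('sleeve',(198.7,225.5),(261.7,191),.057,(.632,.2937))):
    for d,p in((t,T),(s,S)): print(n,((onz(d,*p,z)[:2]-c)*1000).round(1),'mm')
for d,sc,st in((t,(212.5,336),[(213.3,312.5),(223,314)]),(s,(188,235.5),[(207,229),(210.5,234)])):
    a=onz(d,*sc,.058)[:2];b=np.mean([onz(d,*q,.051)[:2] for q in st],0);v=b-a
    ang=np.arctan2(v[1],v[0]);e=v/np.linalg.norm(v)
    print('blk ang',np.degrees(ang).round(1),'len',np.linalg.norm(v).round(4),'mid off',((a+e*.013-[.4525,.2615])*1000).round(1))
E
python3 - <<'E'
import sys;sys.path.insert(0,'.')
from plant import get_state;print(get_state()['dq'],get_state()['time'])
E
```

```text
obj [ 2.6 -1.4] mm
obj [ 0.5 -2.2] mm
knob [0.8 0.6] mm
knob [1.1 1. ] mm
sleeve [ 2.5 -1.4] mm
sleeve [ 0.2 -3.4] mm
blk ang -11.8 len 0.0399 mid off [-3.1  2.2]
blk ang -11.3 len 0.0402 mid off [-4.8 -0.9]
[ 6.33148721e-03 -4.18666846e-03  2.30473831e-03 -7.27068094e-03
 -5.89851702e-05  5.44821612e-04 -2.35655687e-03] 47.3167
```

All four parts are within 5 mm of their nest centres, and the arm is clear. Handing in.

```bash
python3 -c "
from plant import ctrl
print(ctrl.sign_off())"
```

```text
the job is handed in; nothing more can be done
None
```

I moved the objective, knob, block and sleeve from the mat into their nests and handed the job in at about 47 s. Each part was lowered until its height stopped changing before release. The hand-in gave no verdict.

My last pictures from both cameras, taken with the arm clear, showed all four parts upright on their nest floors:

| Part | Distance from nest centre | Limit |
|---|---|---|
| Objective | about 3 mm | 10 mm |
| Knob | about 1.5 mm | 10 mm |
| Sleeve | about 3.5 mm | 10 mm |
| Block | about 4–5 mm (its length within 1° of the pocket's) | 13 mm |

The bottle, screwdriver and red look-alikes look unmoved in the final top view; I compared them by eye and did not measure.

- **Camera disagreement:** the two views differed by 2–3.5 mm on the objective, sleeve and block, slightly more than the 2 mm calibration figure.
- **Force reading:** it did not clearly show contact at set-down, so I judged seating by the height stopping and by the pictures.
- **Fingertips:** the visible tips sat about 20 mm above the stated TCP. The grips held regardless.

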